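# Sort the parts pulled from a computer: memory in the tray, drive on end in the drive box

### The arm

A 6-joint arm with a two-finger parallel gripper is mounted at the origin on the work surface. World frame = base frame: x ahead of the robot, y to its left, z up, the work surface at z = 0. Lengths are in m, angles in rad, forces in N, time in s.
With the tool pointing down it reaches from about 0.3 to 0.75 m from the base axis. Payload 8.5 kg.
Tool frame: the origin (TCP) lies on the centre line of the jaws, within the pads' length; the fingertips stand 19 mm ahead of it and the grasp point (between the pads) is the TCP; z points along the fingers, y is the direction in which the jaws open and shut (so a half turn about z gives the same grasp; the last joint's range is limited). The gripper opens to 85 mm and grips with 20 to 120 N. Pads are 22 mm wide; open, the fingers measure 114 mm over their backs; the gripper's body (76 mm by 85 mm) begins 54 mm behind the grasp point. The pads swing forward as they close: fully open they stand 13 mm farther back than shut.
Start: joints at [-1.421, 0.381, 1.297, -0, 1.464, -0.215], TCP at [0.196, -0.514, 0.215] pointing down, gripper open.
Joint ranges: [-3.11, 3.11], [-0.89, 2.33], [0.22, 2.48], [-1.42, 4.56], [0.17, 2.85], [-2.88, 2.88]. Speed limits (rad/s): [2.39, 2.39, 3.14, 3.14, 3.14, 3.14].

### API

Orientations are given as [roll, pitch, yaw] about the fixed x, y, z axes, in that order (R = Rz(yaw) Ry(pitch) Rx(roll)).
In Python, from plant import r gives the robot as it stands. The module is installed in compiled form; this text tells all that it offers.
- The arm moves only by the tool send_rows, never from a script. Its argument "motion" is a list of rows, each a list of 7 numbers: the turn, a rotation vector about the world's x, y, z in rad, then the shift along the world's x, y, z in m, then the finger opening in m, from 0 to 0.0854. In form: [[ax, ay, az, tx, ty, tz, fingers], ...]. A call has exactly 10 rows; each row is the pose to reach, as a shift and turn from the pose commanded when the call began; what a row does not reach only later rows make up. A row lasts 1/8 s, in which the tool goes at most 62.5 mm and 10.7 degrees, less where a joint would pass 70% of its speed; a pose out of reach is approached as far as the arm can. A call with a gripper value outside its range is refused whole. The fingers move at their own pace and stop on an object; the grip force is fixed at half the most. Time passes only in rows, so rows that repeat a pose let the fingers close, or fill a call up. It gives the time, the measured TCP pose, the force and the opening at its end, in the units of the state.
- r.observe(): the state, without advancing time (a new reading comes with each control period).
- r.capture(name): name is "scene" or "top"; returns a dict with "color" (480x640x3 uint8, red, green, blue), "range_z" (480x640 float32, m along the optical axis (not along the pixel's ray), 0 where there is no reading), "fov_y" (degrees; the focal length in pixels is half the picture's height over the tangent of half this angle, whatever the lens; pixels are square), "cx", "cy" (the principal point, pixels), "dist" ([k1, k2, p1, p2, k3] as OpenCV has them; the pictures are not rectified), "R" (3x3) and "t" (3): a world point X has camera coordinates R X + t. Camera axes: x right, y down, z forward; pixel columns grow to the right and rows downward; lengths in m; the calibration is good to about 2 mm. A picture is of the moment at which its call begins.
- r.sign_off(): hands the job in, once; it reports no verdict.
The state is a dict: "t": time; "joint_pos": joint angles; "joint_vel": joint speeds; "joint_torque": joint torques, N m; "tool_pos": TCP position; "eef_rot": TCP orientation; "wrist_force": force on the tool from outside, world axes, zero at the start; "wrist_torque": the same for the moment, N m; "gripper_width": finger opening in m.
Only numpy, scipy, OpenCV 4.12 (cv2) and the standard library are available. Lean on these libraries where they do the work, as an engineer would, in place of code of your own. Each camera call takes 0.05 s, during which the arm holds its last target.

### The job

Sort the parts pulled from the computer: lay both memory modules flat in the shallow tray, and file the hard drive on its end in a free slot of the narrow drive box, right down in the slot and left standing there. The box is too narrow for fingers beside the drive's edges, so first stand the drive on its end on the bench and let go of it, then take it again by its two broad faces from above, and feel for a slot with its lower end, because the slotted liner lies loose in the box. Do not drop, throw or topple any of the three parts, and leave the fan, the screwdriver and the brush where they are.

Things in the scene. Friction and masses are not known exactly. Their poses are not given: they have to be found in the camera images.
- drive: Hard drive, a plain aluminium slab 100 long (its x) x 70 wide (its y) x 15 thick (its z) mm with a blank paper label, 0.13 to 0.25 kg. Origin at its centre. Starts flat on the bench, long axis within 0.5 rad of the world x. Either end may go down. On its 70 x 15 mm end it is 100 mm tall and stays up by itself, but topples if it leans more than about 8 degrees.
- module_a: Memory module: dark grey ribbed heat spreader, gold contact strip along one long edge. 133 long (its x) x 40 wide (its y) x 8 thick (its z) mm, about 0.07 kg. The contact strip (its -y edge) is 3 mm thick, at mid thickness. Origin at the centre of its underside. Starts flat on the bench, long axis within 0.5 rad of the world x.
- module_b: Second memory module, the same as module_a.
- drive_box: Narrow dark grey open box fixed to the bench, 200 long (its x) x 88 wide (its y) x 96 high mm outside; walls and floor 5 mm thick, so 190 x 78 mm inside. Origin under its centre, at bench height. On its floor lies a black slotted liner (see box_slot). A drive standing in a slot has its centre 55 mm and its top 105 mm above the bench; on the liner between slots it stands 11.5 mm higher.
- box_slot (a point): Point in the drive box, 20 mm along the box's x from its centre, at the height of the liner's top (16.5 mm above the bench); same axes as the box. The liner has four slots across the box, 20 mm wide along x, 40 mm apart, 11.5 mm deep. One should be centred here, but the loose liner lies up to 10 mm off either way along x, unmeasured.
- box_taken (a point): Point in the drive box 60 mm along the box's -x from its centre, 16.5 mm above the bench, again up to 10 mm off along x with the liner: the slot here already holds another drive of the same size, standing, wedged fast. The other three slots are free.
- module_tray: Shallow dark grey open tray fixed to the bench, 165 (its x) x 205 (its y) x 28 high mm outside, walls and floor 5 mm thick (inside 155 x 195 mm, floor 5 mm above the bench). Origin under its centre, at bench height. Two modules fit side by side, long axes along the tray's x.
- fan: Cream 120 x 120 x 25 mm computer case fan lying on the far part of the bench; bystander. Origin at the centre of its underside.
- screwdriver: Screwdriver 190 mm long lying on the far part of the bench; bystander.
- brush: Dusting brush 180 mm long lying on the far part of the bench; bystander.
Mind the look-alikes: they are no part of the job. Leave any blue or red look-alike of the module_a alone.

How it is judged:
By the outcome, as a careful person would: the job done as asked, in the order asked, and still so for the second after the job is handed in, with the robot touching nothing.
It also fails if it takes over 72 s, if anything falls off the work surface, if the arm or the gripper's body presses on something with over 40 N, if the wrist force passes 120 N, or if a joint passes its speed limit or range.

## Working session

There is one attempt and no reset: what is moved stays moved. The work goes in short steps, Python scripts to look and compute and a tool call to move; the robot and the scene stay as the last step left them, time stands still between calls to the robot, and variables do not carry over. Pictures are saved under pics/ and viewed, and the job is handed in when it is done.

Besides the shell and the picture viewer there is one more tool, called after "Emit:" in YAML: its name, and indented under it one key for each argument. send_rows: Moves the arm, as the interface text tells. Its arguments: {"type":"object","properties":{"motion":{"type":"array"}},"required":["motion"]}

```bash
mkdir -p pics; cat > h.py <<'E'
import numpy as np, cv2
from plant import r
def cap(n):
    c=r.capture(n); H,W=c["color"].shape[:2]
    f=H/2/np.tan(np.radians(c["fov_y"])/2)
    c["K"]=np.array([[f,0,c["cx"]],[0,f,c["cy"]],[0,0,1.]]); c["D"]=np.array(c["dist"],float); return c
def cloud(c):
    H,W=c["range_z"].shape
    v,u=np.mgrid[:H,:W]; p=np.stack([u,v],-1).reshape(-1,1,2).astype(np.float64)
    n=cv2.undistortPoints(p,c["K"],c["D"]).reshape(H,W,2); z=c["range_z"][...,None].astype(float)
    P=np.concatenate([n*z,z],-1); X=(P-np.array(c["t"]))@np.array(c["R"]); X[c["range_z"]==0]=np.nan; return X
def save(n,im): cv2.imwrite("pics/"+n+".png",im[...,::-1])
def st():
    s=r.observe()
    for k in ("t","tool_pos","eef_rot","wrist_force","wrist_torque","gripper_width","joint_pos"): print(k,np.round(s[k],4))
E
python3 - <<'E'
from h import *
st()
for n in("scene","top"):
    c=cap(n); save(n+"0",c["color"]); np.savez("/tmp/%s0.npz"%n,X=cloud(c),C=c["color"]); print(n,np.round(c["R"],3).tolist(),c["t"],c["fov_y"],c["dist"])
E
```

```text
t 0.0
tool_pos [ 0.1962 -0.5135  0.2139]
eef_rot [-3.1402e+00 -3.0000e-04  3.6480e-01]
wrist_force [-0.3844 -0.0954 -0.0139]
wrist_torque [ 0.0292  0.0324 -0.0127]
gripper_width 0.0856
joint_pos [-1.4213  0.3812  1.2982 -0.      1.4636 -0.2153]
scene [[0.275, 0.961, 0.011], [0.788, -0.219, -0.576], [-0.552, 0.167, -0.817]] [-0.16224043 -0.39301019  1.85306666] 44.55544612852374 [-0.1099397  0.         0.         0.         0.       ]
top [[-0.004, -1.0, 0.006], [-0.997, 0.004, -0.082], [0.082, -0.006, -0.997]] [-0.00801104  0.56609399  0.95310578] 54.76179033353776 [-0.08675566  0.          0.          0.          0.        ]
```

View pics/scene0.png

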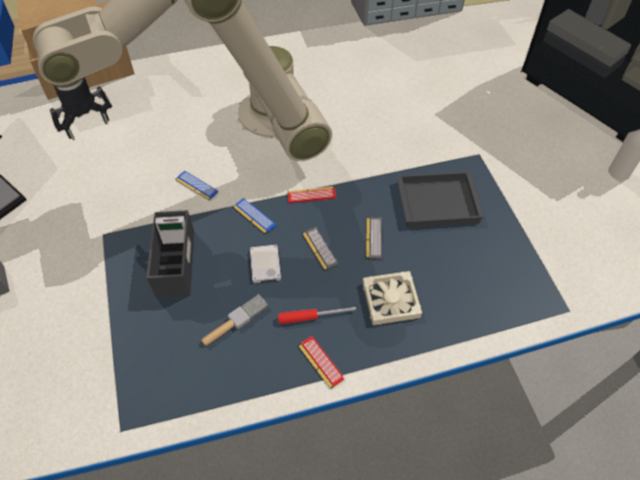

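View pics/top0.png

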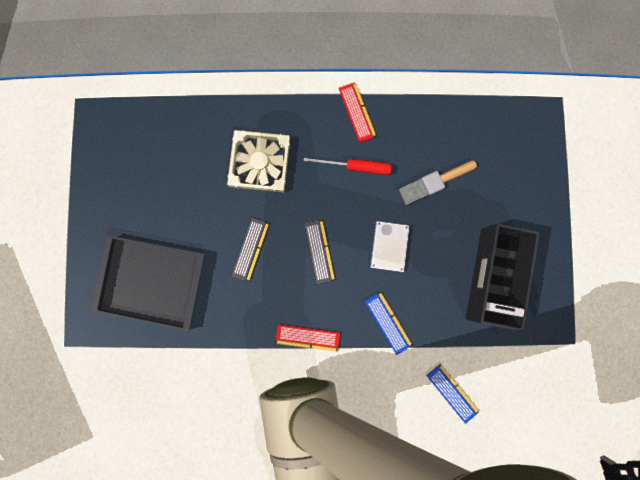

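The top picture shows these candidates:
- **Modules:** grey at (250,249) and (319,252). The blue ones at (388,323) and (453,393) and the red ones at (356,112) and (308,337) are look-alikes.
- **Drive:** the silver slab at (390,246). Another drive is already in the box at (505,310).
- **Box and tray:** box at (505,275), tray at (150,282).

I choose the two grey modules and the silver slab. Next I'll measure them and check in a close crop.

```bash
python3 - <<'E'
from h import *
d=np.load("/tmp/top0.npz"); X=d["X"];C=d["C"]
save("crop0",cv2.resize(C[205:345,80:560],None,fx=1.66,fy=1.66,interpolation=cv2.INTER_CUBIC))
def blob(nm,u0,v0,u1,v1,zlo,zhi):
    S=X[v0:v1,u0:u1].reshape(-1,3); m=(S[:,2]>zlo)&(S[:,2]<zhi); P=S[m]
    (cx,cy),(w,h),a=cv2.minAreaRect((P[:,:2]*1000).astype(np.float32))
    b=cv2.boxPoints(((cx,cy),(w,h),a)); e=[b[1]-b[0],b[2]-b[1]]; e=e[0] if np.hypot(*e[0])>np.hypot(*e[1]) else e[1]
    y=np.arctan2(e[1],e[0]); y=(y+np.pi/2)%np.pi-np.pi/2
    print(nm,"c",round(cx,1),round(cy,1),"size",np.round(sorted((w,h)),1),"yaw",round(y,3),"z med",np.round(np.median(P[:,2])*1000,1),len(P))
print("bench",np.nanmedian(X[100:340,80:560,2]))
blob("mL",228,210,280,290,.004,.03)
blob("mR",298,210,342,292,.004,.03)
blob("drive",362,212,418,282,.006,.03)
blob("tray",80,225,215,340,.02,.04)
blob("box",455,210,560,340,.085,.1)
blob("boxtaken",455,210,560,340,.1,.115)
blob("fan",220,120,300,200,.015,.04)
blob("scr",300,145,400,185,.005,.05)
blob("brush",395,150,485,210,.005,.05)
E
```

```text
bench 0.0008150070790354789
mL c 550.3 138.5 size [107.7 158.5] yaw 0.015 z med 7.2 1113
mR c 549.6 -2.4 size [ 92.7 171.8] yaw 0.0 z med 7.3 1118
drive c 548.2 -152.6 size [101.  116.4] yaw -0.134 z med 14.8 1563
tray c 480.0 362.6 size [165.8 220. ] yaw 1.38 z med 27.6 1540
box c 488.4 -377.8 size [ 91.  201.5] yaw -0.203 z med 94.8 1193
boxtaken c 429.7 -356.6 size [33.  83.9] yaw 1.039 z med 105.3 273
fan c 742.0 128.4 size [123.3 123.8] yaw -0.106 z med 22.6 1652
scr c 740.7 -72.9 size [ 70.3 205.9] yaw -1.484 z med 21.6 652
brush c 705.8 -267.7 size [125.2 187. ] yaw 1.554 z med 17.9 1174
```

```bash
python3 - <<'E'
from h import *
d=np.load("/tmp/top0.npz"); X=d["X"];C=d["C"]
hsv=cv2.cvtColor(C,cv2.COLOR_RGB2HSV)
for nm,(u0,v0,u1,v1) in dict(mL=(228,210,280,290),mR=(298,210,342,292)).items():
    g=(hsv[v0:v1,u0:u1,1]<70)&(hsv[v0:v1,u0:u1,2]>60); y=(hsv[v0:v1,u0:u1,0]<35)&(hsv[v0:v1,u0:u1,1]>110)&(hsv[v0:v1,u0:u1,2]>110)
    for k,m in(("grey",g),("gold",y)):
        P=X[v0:v1,u0:u1][m]; print(nm,k,m.sum(),np.round(np.nanmean(P,0)*1000,1), np.round(np.nanmin(P,0)*1000), np.round(np.nanmax(P,0)*1000))
# box profile interior
E
```

```text
mL grey 1370 [546.2 145.    5. ] [466.  85.  -5.] [637. 196.  15.]
mL gold 194 [545.6 132.    5.2] [488. 111.  -1.] [605. 153.  10.]
mR grey 1231 [544.6   5.    5.8] [461. -49.  -4.] [634.  44.  13.]
mR gold 206 [548.6 -17.4   5.1] [487. -33.  -0.] [612.  -3.   9.]
```

View pics/crop0.png

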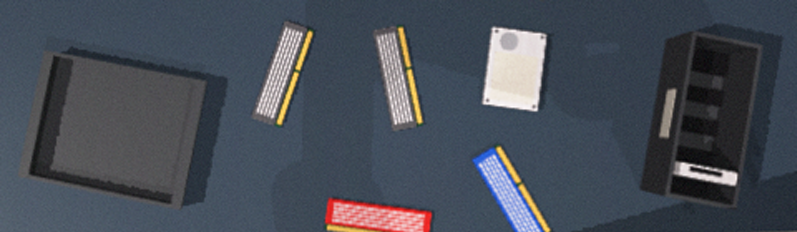

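```bash
cat >> h.py <<'E'
def plane(c,uv,z):
    n=cv2.undistortPoints(np.asarray(uv,float).reshape(-1,1,2),c["K"],c["D"]).reshape(-1,2)
    R=np.array(c["R"]);t=np.array(c["t"]); o=-R.T@t; d=np.c_[n,np.ones(len(n))]@R
    return o+d*((z-o[2])/d[:,2])[:,None]
def proj(c,X):
    return cv2.projectPoints(np.asarray(X,float).reshape(-1,1,3),cv2.Rodrigues(np.array(c["R"]))[0],np.array(c["t"]),c["K"],c["D"])[0].reshape(-1,2)
def rect(c,mask,off,z):
    n,l,s,_=cv2.connectedComponentsWithStats(mask.astype(np.uint8)); i=1+np.argmax(s[1:,4])
    v,u=np.nonzero(l==i)
    q=np.concatenate([np.c_[u+a,v+b] for a in(-.4,.4) for b in(-.4,.4)])+np.array(off)
    P=plane(c,q,z)[:,:2]*1000
    (cx,cy),(w,h),a=cv2.minAreaRect(P.astype(np.float32))
    b=cv2.boxPoints(((cx,cy),(w,h),a)); e=[b[1]-b[0],b[2]-b[1]]; e=e[0] if np.hypot(*e[0])>np.hypot(*e[1]) else e[1]
    y=np.arctan2(e[1],e[0]); y=(y+np.pi/2)%np.pi-np.pi/2
    return np.round([cx,cy],1),np.round(P.mean(0),1),np.round(sorted((w,h)),1),round(y,3),len(u)
E
python3 - <<'E'
from h import *
c=cap("top"); C=c["color"]; hsv=cv2.cvtColor(C,cv2.COLOR_RGB2HSV)
H,S,V=[hsv[...,i].astype(int) for i in range(3)]
navy=(H>95)&(H<120)&(S>75)
for nm,(u0,v0,u1,v1),z in(("mL",(228,210,280,290),.006),("mR",(298,210,342,292),.006),("drive",(362,212,418,282),.015)):
    m=~navy[v0:v1,u0:u1]&((V>60)[v0:v1,u0:u1])
    m=cv2.morphologyEx(m.astype(np.uint8),cv2.MORPH_OPEN,np.ones((2,2)))
    print(nm,rect(c,m,(u0,v0),z))
cv2.imwrite("pics/mask0.png",(~navy&(V>60)).astype(np.uint8)*255)
# tray and box rims : fit with points averaged
X=cloud(c)
for nm,(u0,v0,u1,v1),lo,hi in(("tray",(80,225,215,340),.018,.045),("box",(455,210,560,340),.08,.1)):
    Z=cv2.medianBlur(X[...,2].astype(np.float32),3)[v0:v1,u0:u1]; m=(Z>lo)&(Z<hi)
    print(nm,rect(c,m,(u0,v0),.028 if nm=="tray" else .096))
s=C[200:345,440:570]; save("box0",cv2.convertScaleAbs(cv2.resize(s,None,fx=4.1,fy=4.1,interpolation=cv2.INTER_CUBIC),alpha=1.8))
s=C[225:345,80:225]; save("tray0",cv2.convertScaleAbs(cv2.resize(s,None,fx=4,fy=4,interpolation=cv2.INTER_CUBIC),alpha=1.8))
E
```

```text
mL (array([553.9, 148.1]), array([548.3, 146.6]), array([ 56. , 147.1]), np.float32(-0.336), 1324)
mR (array([544.3,  -0.7]), array([543.2,  -2.6]), array([ 53.3, 140.3]), np.float32(0.175), 1336)
drive (array([ 555.6, -153.6]), array([ 554.1, -153.1]), array([ 78.2, 110.4]), np.float32(-0.137), 1763)
tray (array([480.2, 362.2]), array([477.7, 361.5]), array([167.5, 221.1]), np.float32(1.38), 1570)
box (array([ 488.7, -374.7]), array([ 490.6, -376.4]), array([ 97. , 202.7]), np.float32(-0.206), 1413)
```

View pics/mask0.png

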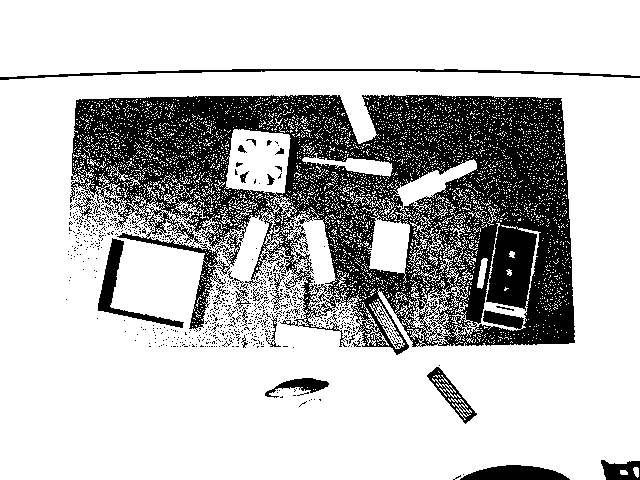

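View pics/box0.png

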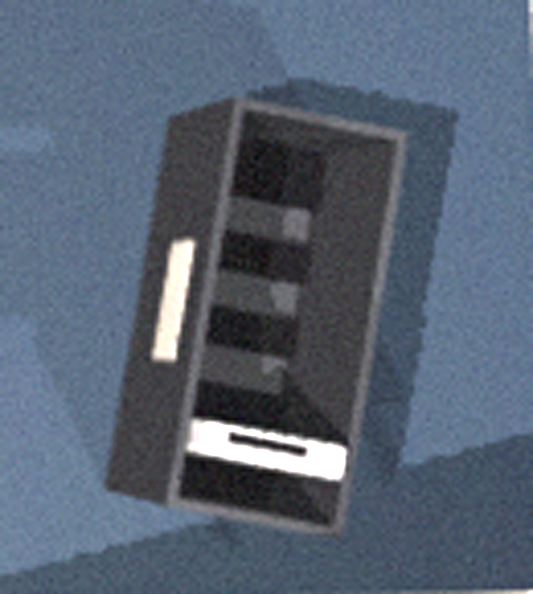

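View pics/tray0.png

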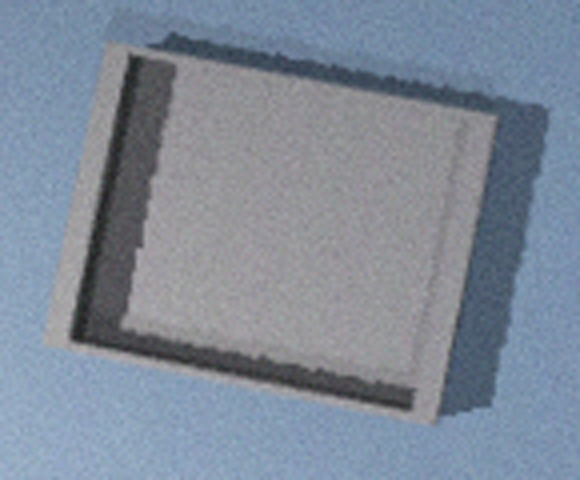

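```bash
python3 - <<'E'
from h import *
from scipy.optimize import least_squares
c=cap("top"); C=cv2.bilateralFilter(c["color"],7,40,3).astype(int)
BR=C[...,2]-C[...,0]
for nm,(u0,v0,u1,v1),z in(("mL",(228,210,280,290),.006),("mR",(298,210,342,292),.006),("drive",(362,212,418,282),.013)):
    b=BR[v0:v1,u0:u1]; print(nm,"bg",np.median(np.r_[b[0],b[-1]]))
    th=np.median(np.r_[b[0],b[-1]])*.5
    m=cv2.medianBlur((b<th).astype(np.uint8),5); n,l,s,_=cv2.connectedComponentsWithStats(m); i=1+np.argmax(s[1:,4]); v,u=np.nonzero(l==i)
    P=plane(c,np.c_[u+u0,v+v0],z)[:,:2]*1000; M=P.mean(0); w,E=np.linalg.eigh(np.cov((P-M).T)); e=E[:,1]
    print("  PCA",M.round(1),"L,W",np.sqrt(12*w).round(1),"yaw",np.round(np.arctan(e[1]/e[0]),3),"rect",rect(c,m,(u0,v0),z))
# box, tray fits
def fit(pts,mod,x0):
    def f(p):
        cs,sn=np.cos(p[2]),np.sin(p[2]); W=np.c_[p[0]+cs*mod[:,0]-sn*mod[:,1],p[1]+sn*mod[:,0]+cs*mod[:,1],mod[:,2]]
        return (proj(c,W)-pts).ravel()
    s=least_squares(f,x0); print(np.round(s.x,4),"res px",np.round(s.fun,1))
b=np.array([[240,98],[408,132],[340,530],[170,505]])/4.1+[440,200]
fit(b,np.array([[.1,.044,.096],[.1,-.044,.096],[-.1,-.044,.096],[-.1,.044,.096]]),[.49,-.37,-.2])
t=np.array([[108,42],[497,115],[435,422],[45,345]])/4+[80,225]
fit(t,np.array([[.0825,.1025,.028],[.0825,-.1025,.0],[-.0825,-.1025,.0],[-.0825,.1025,.028]]),[.48,.36,-.2])
E
```

```text
mL bg 27.0
  PCA [551.3 146.5] L,W [ 40.7 132.1] yaw -0.332 rect (array([551.2, 146.5]), array([551.3, 146.5]), array([ 43.6, 135. ]), np.float32(-0.332), 1165)
mR bg 25.0
  PCA [545.9  -2. ] L,W [ 40.1 130.8] yaw 0.197 rect (array([546.3,  -1.9]), array([545.9,  -2. ]), array([ 42.5, 134.5]), np.float32(0.2), 1149)
drive bg 25.5
  PCA [ 556.5 -152. ] L,W [ 73.6 101.3] yaw -0.151 rect (array([ 556.7, -152.1]), array([ 556.5, -152. ]), array([ 76.2, 104.1]), np.float32(-0.138), 1638)
[ 0.4886 -0.3796 -0.2023] res px [-0.7 -1.   0.5 -0.5  0.9  1.8 -0.6 -0.4]
[ 0.4797  0.3647 -0.1911] res px [ 0.8 -0.1 -0.6  0.4 -0.5 -0.8  0.3  0.5]
```

Fitted poses, with sizes agreeing to about 3 mm:

| Object | Centre (mm) | Yaw (rad) |
|---|---|---|
| Left module | (551, 146) | −0.33 |
| Right module | (546, −2) | 0.20 |
| Drive | (556, −152) | −0.145 |
| Box | (489, −380) | −0.20 |
| Tray | (480, 365) | −0.19 |

I'll start with the left module.

Emit:
send_rows:
  motion:
    - [0, 0, -0.697, 0.355, 0.66, -0.09, 0.06]
    - [0, 0, -0.697, 0.355, 0.66, -0.09, 0.06]
    - [0, 0, -0.697, 0.355, 0.66, -0.09, 0.06]
    - [0, 0, -0.697, 0.355, 0.66, -0.09, 0.06]
    - [0, 0, -0.697, 0.355, 0.66, -0.09, 0.06]
    - [0, 0, -0.697, 0.355, 0.66, -0.09, 0.06]
    - [0, 0, -0.697, 0.355, 0.66, -0.09, 0.06]
    - [0, 0, -0.697, 0.355, 0.66, -0.09, 0.06]
    - [0, 0, -0.697, 0.355, 0.66, -0.09, 0.06]
    - [0, 0, -0.697, 0.355, 0.66, -0.09, 0.06]

```text
t: 1.45
tool_pos: [0.4891, 0.0312, 0.1403]
eef_rot: [3.142, -0.0, -0.332]
wrist_force: [0.5, -1.2, 0.8]
gripper_width: 0.0598
```

```bash
python3 - <<'E'
from h import *
st()
c=np.load("/tmp/top0.npz")
E
```

```text
t 1.45
tool_pos [0.4891 0.0312 0.1403]
eef_rot [ 3.1415e+00 -4.0000e-04 -3.3210e-01]
wrist_force [ 0.467  -1.2367  0.7534]
wrist_torque [0.0129 0.0284 0.0022]
gripper_width 0.0598
joint_pos [-1.7840e-01  3.4930e-01  1.5822e+00 -1.0000e-04  1.2097e+00  1.7245e+00]
```

Emit:
send_rows:
  motion:
    - [0, 0, 0, 0.061, 0.1135, -0.06, 0.06]
    - [0, 0, 0, 0.061, 0.1135, -0.06, 0.06]
    - [0, 0, 0, 0.061, 0.1135, -0.06, 0.06]
    - [0, 0, 0, 0.061, 0.1135, -0.085, 0.06]
    - [0, 0, 0, 0.061, 0.1135, -0.1, 0.06]
    - [0, 0, 0, 0.061, 0.1135, -0.112, 0.06]
    - [0, 0, 0, 0.061, 0.1135, -0.118, 0.06]
    - [0, 0, 0, 0.061, 0.1135, -0.1195, 0.06]
    - [0, 0, 0, 0.061, 0.1135, -0.1195, 0.05]
    - [0, 0, 0, 0.061, 0.1135, -0.1195, 0.03]

```text
t: 2.7
tool_pos: [0.5495, 0.1426, 0.0214]
eef_rot: [-3.141, -0.001, -0.332]
wrist_force: [0.3, -0.5, 0.7]
gripper_width: 0.033
```

```bash
python3 - <<'E'
from h import *
st()
c=cap("scene"); p=proj(c,[[.55,.146,.02]])[0].astype(int); print(p)
s=c["color"][p[1]-60:p[1]+60,p[0]-80:p[0]+80]; save("g1",cv2.resize(s,None,fx=5,fy=5,interpolation=cv2.INTER_CUBIC))
E
```

```text
t 2.7
tool_pos [0.5495 0.1426 0.0214]
eef_rot [-3.1413e+00 -7.0000e-04 -3.3220e-01]
wrist_force [ 0.3221 -0.49    0.748 ]
wrist_torque [0.0348 0.0135 0.0121]
gripper_width 0.033
joint_pos [ 0.0455  0.6178  1.5071 -0.      1.0159  1.9485]
[372 233]
```

View pics/g1.png

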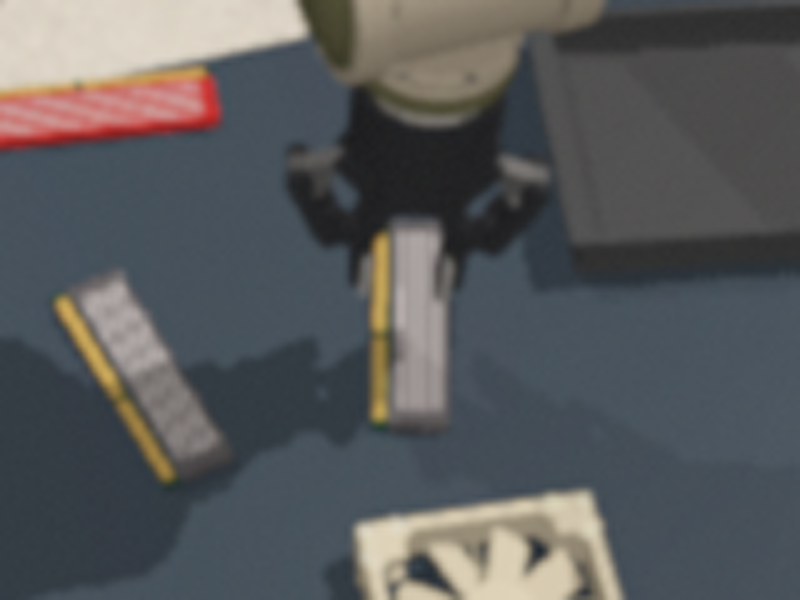

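Emit:
send_rows:
  motion:
    - [0, 0, 0, 0, 0, 0, 0.02]
    - [0, 0, 0, 0, 0, 0, 0.02]
    - [0, 0, 0, 0, 0, 0, 0.02]
    - [0, 0, 0, 0, 0, 0, 0.02]
    - [0, 0, 0, 0, 0, 0.005, 0.02]
    - [0, 0, 0, 0, 0, 0.015, 0.02]
    - [0, 0, 0, 0, 0, 0.025, 0.02]
    - [0, 0, 0, 0, 0, 0.03, 0.02]
    - [0, 0, 0, 0, 0, 0.03, 0.02]
    - [0, 0, 0, 0, 0, 0.03, 0.02]

```text
t: 4.0
tool_pos: [0.5492, 0.1426, 0.0508]
eef_rot: [3.141, 0.0, -0.332]
wrist_force: [0.6, -0.2, 0.2]
gripper_width: 0.0202
```

```bash
python3 - <<'E'
from h import *
st()
c=cap("scene"); p=proj(c,[[.55,.146,.02]])[0].astype(int); print(p)
s=c["color"][p[1]-60:p[1]+60,p[0]-80:p[0]+80]; save("g2",cv2.resize(s,None,fx=5,fy=5,interpolation=cv2.INTER_CUBIC))
E
```

```text
t 4.0
tool_pos [0.5492 0.1426 0.0508]
eef_rot [ 3.1414e+00  4.0000e-04 -3.3220e-01]
wrist_force [ 0.6414 -0.1848  0.2014]
wrist_torque [-0.0454  0.0441 -0.0324]
gripper_width 0.0202
joint_pos [0.0455 0.5775 1.4796 0.     1.0849 1.9485]
[372 233]
```

View pics/g2.png

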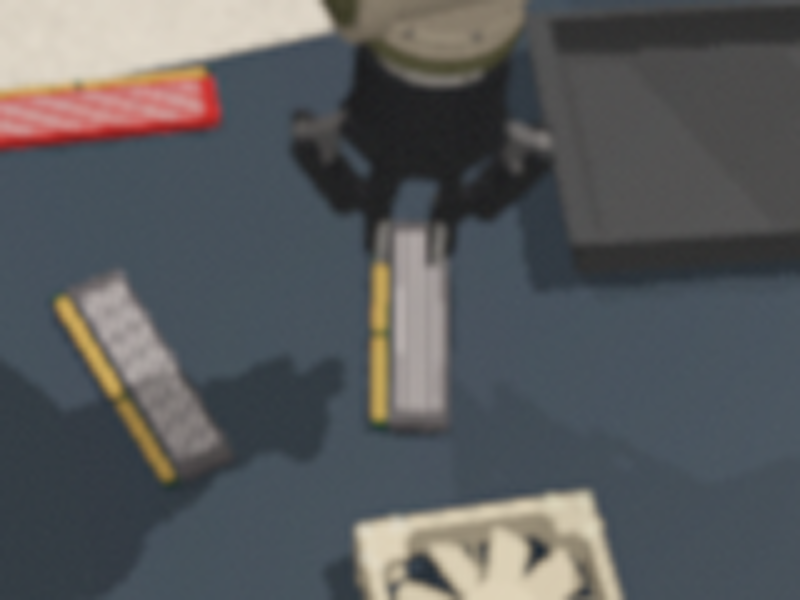

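```bash
python3 - <<'E'
from h import *
c=cap("top"); save("t3",cv2.resize(c["color"][180:330,180:380],None,fx=4,fy=4,interpolation=cv2.INTER_CUBIC))
print(proj(c,[[.5492,.1426,.0508],[.5492,.1426,.0318]]))
c=cap("scene"); print(proj(c,[[.5492,.1426,.0508],[.5492,.1426,.0318],[.5512,.1465,.008],[.546,-.002,.008]]))
X=cloud(c); print(X[233,372],X[228,371], X[200:245:5,372].round(3))
E
```

```text
[[248.74219117 248.76044013]
 [250.14482785 249.35997565]]
[[372.38135416 227.02820626]
 [371.82002495 231.24797311]
 [372.74907896 236.6864951 ]
 [318.80128156 247.46514084]]
[0.53717757 0.14936672 0.00493637] [0.52196903 0.15148278 0.00688141] [[0.579 0.119 0.208]
 [0.567 0.126 0.171]
 [0.563 0.129 0.146]
 [0.481 0.168 0.007]
 [0.496 0.163 0.006]
 [0.512 0.158 0.005]
 [0.529 0.152 0.007]
 [0.548 0.145 0.011]
 [0.56  0.141 0.007]]
```

View pics/t3.png

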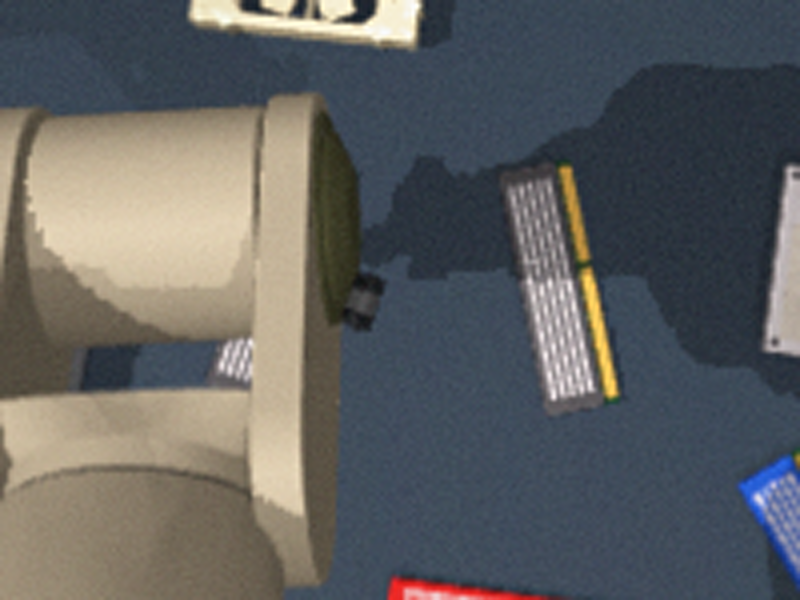

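```bash
python3 - <<'E'
from h import *
c=cap("scene"); X=cloud(c)
s=c["color"][195:245,345:405]; save("g3",cv2.resize(s,None,fx=12,fy=12,interpolation=cv2.INTER_NEAREST))
m=(X[...,2]>.02)&(X[...,2]<.2)
S=X[195:245,345:405]; 
Z=S[...,2]*1000
for v in range(0,45,2): print(195+v,' '.join('%4.0f'%z for z in Z[v,8:52:2]))
E
```

```text
195  166    3   -4    1  174  197  206  215  218  224  228  225  229  236  230  232  227  224  219  208    1   -1
197  165  163  170  175  179  186  199  208  209  216  220  219  221  223  222  222  226  218  209  187  170   -3
199  165  170  169  169  179  180  180  200  206  206  209  211  216  217  216  215  215  207  199  180  182  171
201  166  165  160  163  169  173  175  172  198  206  208  205  204  211  208  206  203  199  176  178  167  174
203  165  161  158  154   -3  160  163  162  168  178  175  199  204  198  202  194  167  167  166  169  161  164
205  159  150  153  140  130    1  156  159  165  166  168  159  160  161  166  167  158  162  154  143  152  159
207  151  151  153  141  nan  123    4  151  157  160  163  152  150  153  159  163  149   -0  125  137  148  155
209   -2  144  140  141  124  118  121  139  147  146  141    2  138  146  155  151    1  123  124  123  148  146
211    1   -4  133  134  130  123  119  137  138  140   -4   -1   -1   -1  144  145  121  119  126  134  135  143
213   -2   -0  124  125  122  117  119  123  134  136   -0   -2    5  101 
[... 821 characters left out ...]
2    2   -1   -3
229    0    3   -3   -1    1    2   -6    5    5   13    7    5   12    6    7   -4   -1   -2    1    0   -1    1
231   -0    1   -0   -5   -1    1   -1    1    1    9    3    9   10    6    7    1   -3    3   -1   -4   -1   -5
233    2   -1   -1   -0    1    1    2    4    4    3    3    7    8    6   10   -6    2   -3    3    3    4    1
235    1   -2    4    2    6    5   -4    6    7    7    6    7    2   11   -0   -5    3    5    2    3    1    1
237    4    0   -0    0   -2    2   -5    6    3    5    7    7   12    5    3    3    1   -5   -0    4    3    3
239   -1   -1   -1   -2    0    3   -4    7    7    8    8    9    8    6    8    5   -3   -4    1   -3    3   -1
```

View pics/g3.png

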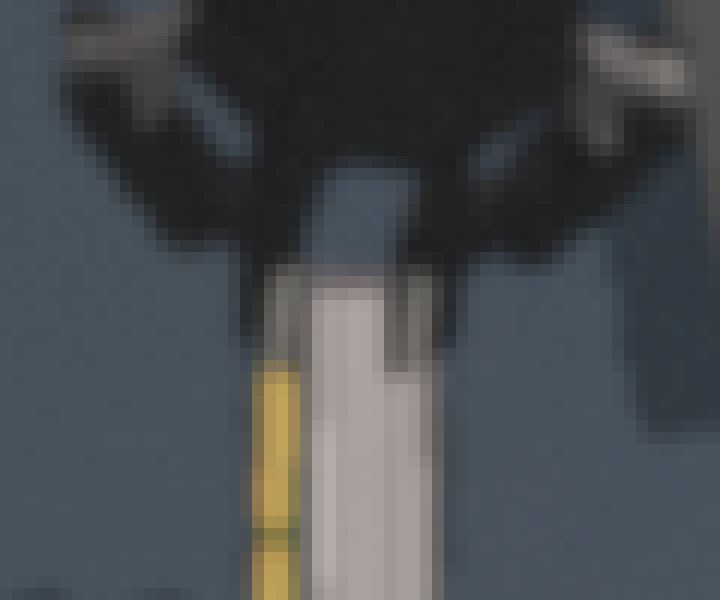

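```bash
python3 - <<'E'
from h import *
c=cap("scene"); X=cloud(c)
S=X[213:227,353:395].reshape(-1,3); P=S[(S[:,2]>.055)&(S[:,2]<.1)]
y=-.332; R=np.array([[np.cos(y),np.sin(y)],[-np.sin(y),np.cos(y)]])
q=(P[:,:2]-[.5492,.1426])@R.T
print(len(P),P.min(0),P.max(0),P.mean(0))
for s in(-1,1):
    m=q[:,1]*s>0; print(s,m.sum(),P[m].mean(0).round(4),"local",q[m].mean(0).round(4),q[m].min(0).round(4),q[m].max(0).round(4),"zmin",np.sort(P[m,2])[:6].round(3))
d=np.load("/tmp/scene0.npz")["X"]
S=d[85:140,45:115].reshape(-1,3); m=(S[:,2]>.05)&(S[:,2]<.5); S=S[m]
for lo in np.arange(.1,.4,.02):
    k=(S[:,2]>lo)&(S[:,2]<lo+.02)
    if k.sum(): print(round(lo,2),k.sum(),S[k].mean(0).round(3),S[k].min(0).round(3),S[k].max(0).round(3))
E
```

```text
73 [0.54047483 0.11898664 0.07167791] [0.56643124 0.164382   0.09928012] [0.55740059 0.14018373 0.08615437]
-1 37 [0.5527 0.1249 0.0867] local [ 0.009  -0.0156] [-0.0016 -0.0223] [ 0.0165 -0.009 ] zmin [0.072 0.074 0.075 0.076 0.077 0.077]
1 36 [0.5623 0.1559 0.0856] local [0.008  0.0168] [-0.0047  0.0111] [0.0134 0.0249] zmin [0.074 0.074 0.075 0.076 0.077 0.077]
0.24 50 [ 0.2   -0.508  0.253] [ 0.171 -0.568  0.242] [ 0.226 -0.459  0.259]
0.26 79 [ 0.202 -0.51   0.269] [ 0.172 -0.566  0.26 ] [ 0.227 -0.459  0.279]
0.28 183 [ 0.202 -0.515  0.293] [ 0.162 -0.586  0.28 ] [ 0.234 -0.441  0.3  ]
0.3 294 [ 0.205 -0.514  0.31 ] [ 0.163 -0.585  0.3  ] [ 0.233 -0.441  0.32 ]
0.32 349 [ 0.207 -0.512  0.331] [ 0.173 -0.583  0.32 ] [ 0.234 -0.442  0.34 ]
0.34 238 [ 0.202 -0.514  0.346] [ 0.16 -0.58  0.34] [ 0.232 -0.446  0.36 ]
0.36 207 [ 0.223 -0.506  0.371] [ 0.193 -0.549  0.36 ] [ 0.236 -0.474  0.38 ]
0.38 220 [ 0.225 -0.51   0.39 ] [ 0.196 -0.55   0.38 ] [ 0.236 -0.475  0.4  ]
0.4 159 [ 0.224 -0.514  0.406] [ 0.202 -0.544  0.4  ] [ 0.237 -0.481  0.42 ]
```

The reported tool z is about 38 mm lower than where both the depth data and the picture put the fingertips; xy agrees. That's why the first close missed above the module. I'll use the offset I saw and go down gently, checking the force.

Emit:
send_rows:
  motion:
    - [0, 0, 0, 0.002, 0.004, 0, 0.052]
    - [0, 0, 0, 0.002, 0.004, -0.02, 0.052]
    - [0, 0, 0, 0.002, 0.004, -0.04, 0.052]
    - [0, 0, 0, 0.002, 0.004, -0.05, 0.052]
    - [0, 0, 0, 0.002, 0.004, -0.054, 0.052]
    - [0, 0, 0, 0.002, 0.004, -0.057, 0.052]
    - [0, 0, 0, 0.002, 0.004, -0.059, 0.052]
    - [0, 0, 0, 0.002, 0.004, -0.061, 0.052]
    - [0, 0, 0, 0.002, 0.004, -0.062, 0.052]
    - [0, 0, 0, 0.002, 0.004, -0.062, 0.052]

```text
t: 5.5
tool_pos: [0.5513, 0.1466, -0.011]
eef_rot: [-3.142, -0.0, -0.332]
wrist_force: [0.6, 0.4, 0.1]
gripper_width: 0.052
```

```bash
cat >> h.py <<'E'
def tips(x,y,yaw,name=None):
    c=cap("scene"); X=cloud(c); p=proj(c,[[x,y,.05]])[0].astype(int)
    u0,v0=max(p[0]-30,0),max(p[1]-30,0)
    S=X[v0:p[1]+30,u0:p[0]+30].reshape(-1,3)
    R=np.array([[np.cos(yaw),np.sin(yaw)],[-np.sin(yaw),np.cos(yaw)]]); q=(S[:,:2]-[x,y])@R.T
    if name: save(name,cv2.resize(c["color"][v0:p[1]+30,u0:p[0]+30],None,fx=10,fy=10,interpolation=cv2.INTER_CUBIC))
    return c,S,q
E
python3 - <<'E'
from h import *
st(); tips(.5512,.1466,-.332,"g4")
E
```

```text
t 5.5
tool_pos [ 0.5513  0.1466 -0.011 ]
eef_rot [-3.1416e+00 -1.0000e-04 -3.3220e-01]
wrist_force [0.6112 0.3513 0.107 ]
wrist_torque [-0.0414  0.0135  0.0183]
gripper_width 0.052
joint_pos [0.0525 0.6691 1.5236 0.     0.9488 1.9555]
```

View pics/g4.png

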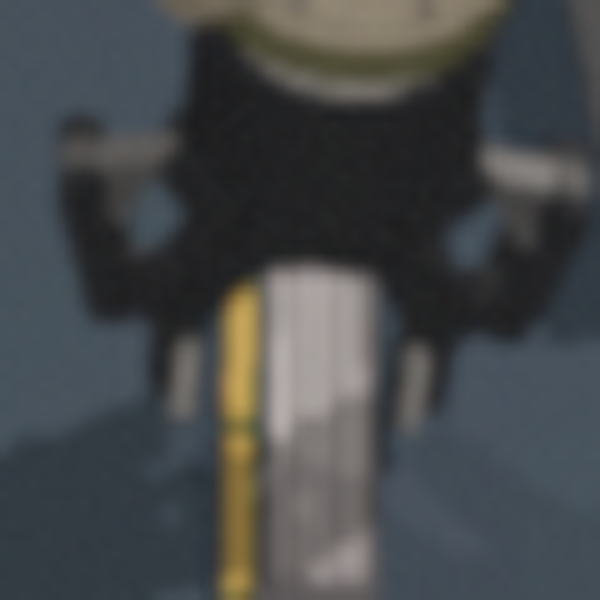

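Emit:
send_rows:
  motion:
    - [0, 0, 0, 0, 0, -0.003, 0.048]
    - [0, 0, 0, 0, 0, -0.005, 0.048]
    - [0, 0, 0, 0, 0, -0.006, 0.048]
    - [0, 0, 0, 0, 0, -0.007, 0.048]
    - [0, 0, 0, 0, 0, -0.007, 0.045]
    - [0, 0, 0, 0, 0, -0.007, 0.03]
    - [0, 0, 0, 0, 0, -0.007, 0.03]
    - [0, 0, 0, 0, 0, -0.007, 0.03]
    - [0, 0, 0, 0, 0, -0.007, 0.03]
    - [0, 0, 0, 0, 0, -0.007, 0.03]

```text
t: 6.8
tool_pos: [0.5515, 0.1468, -0.0176]
eef_rot: [-3.141, -0.001, -0.332]
wrist_force: [-1.4, 1.4, 5.1]
gripper_width: 0.0378
```

```bash
python3 - <<'E'
from h import *
st(); tips(.5512,.1466,-.332,"g5")
E
```

```text
t 6.8
tool_pos [ 0.5515  0.1468 -0.0176]
eef_rot [-3.1411e+00 -7.0000e-04 -3.3220e-01]
wrist_force [-1.3507  1.3908  5.0699]
wrist_torque [0.2321 0.2449 0.0189]
gripper_width 0.0378
joint_pos [5.2700e-02 6.7910e-01 1.5280e+00 2.0000e-04 9.3360e-01 1.9555e+00]
```

View pics/g5.png

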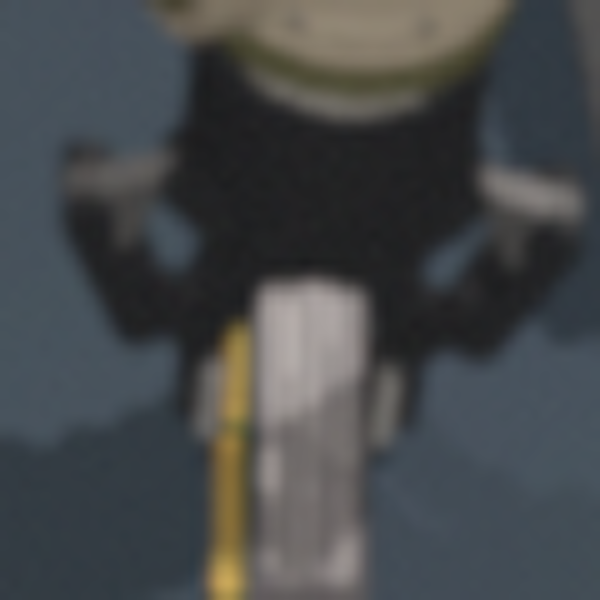

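Emit:
send_rows:
  motion:
    - [0, 0, 0, 0, 0, 0.005, 0.03]
    - [0, 0, 0, 0, 0, 0.015, 0.03]
    - [0, 0, 0, 0, 0, 0.03, 0.03]
    - [0, 0, 0, 0, 0, 0.05, 0.03]
    - [0, 0, 0, 0, 0, 0.07, 0.03]
    - [0, 0, 0, 0, 0, 0.085, 0.03]
    - [0, 0, 0, 0, 0, 0.09, 0.03]
    - [0, 0, 0, 0, 0, 0.09, 0.03]
    - [0, 0, 0, 0, 0, 0.09, 0.03]
    - [0, 0, 0, 0, 0, 0.09, 0.03]

```text
t: 8.1
tool_pos: [0.5511, 0.1466, 0.0714]
eef_rot: [3.141, 0.001, -0.332]
wrist_force: [0.7, 0.0, -0.4]
gripper_width: 0.0376
```

```bash
python3 - <<'E'
from h import *
st(); c,S,q=tips(.5512,.1466,-.332)
p=proj(c,[[.55,.146,.1]])[0].astype(int); X=cloud(c)
save("g6",cv2.resize(c["color"][p[1]-40:p[1]+40,p[0]-50:p[0]+50],None,fx=7,fy=7,interpolation=cv2.INTER_CUBIC))
E
```

```text
t 8.1
tool_pos [0.5511 0.1466 0.0714]
eef_rot [ 3.1412e+00  1.0000e-03 -3.3220e-01]
wrist_force [ 0.7167  0.0373 -0.4119]
wrist_torque [-0.0133  0.0403 -0.0276]
gripper_width 0.0376
joint_pos [0.0525 0.5553 1.4487 0.     1.1386 1.9555]
```

View pics/g6.png

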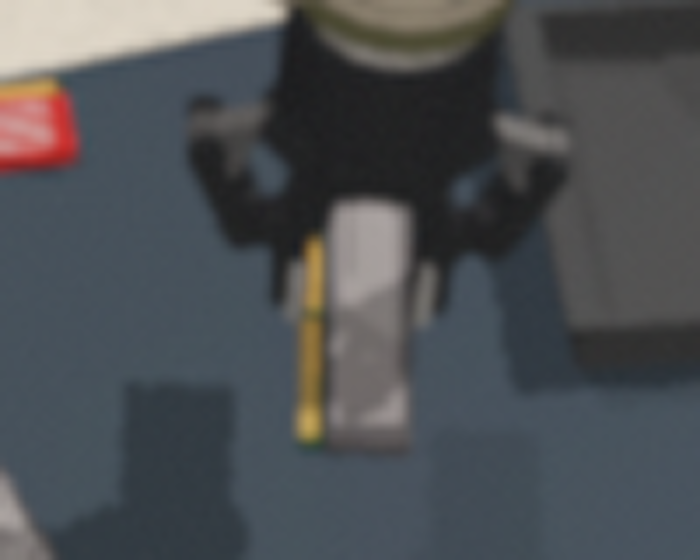

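Emit:
send_rows:
  motion:
    - [0, 0, 0.141, -0.01, 0.05, 0, 0.03]
    - [0, 0, 0.141, -0.025, 0.11, 0, 0.03]
    - [0, 0, 0.141, -0.04, 0.17, 0, 0.03]
    - [0, 0, 0.141, -0.054, 0.23, 0, 0.03]
    - [0, 0, 0.141, -0.062, 0.264, 0, 0.03]
    - [0, 0, 0.141, -0.062, 0.264, 0, 0.03]
    - [0, 0, 0.141, -0.062, 0.264, -0.025, 0.03]
    - [0, 0, 0.141, -0.062, 0.264, -0.05, 0.03]
    - [0, 0, 0.141, -0.062, 0.264, -0.068, 0.03]
    - [0, 0, 0.141, -0.062, 0.264, -0.076, 0.03]

```text
t: 9.4
tool_pos: [0.4894, 0.4099, -0.005]
eef_rot: [3.141, 0.001, -0.192]
wrist_force: [-0.2, -0.7, -1.4]
gripper_width: 0.0373
```

Emit:
send_rows:
  motion:
    - [0, 0, 0, 0, 0, -0.003, 0.03]
    - [0, 0, 0, 0, 0, -0.005, 0.03]
    - [0, 0, 0, 0, 0, -0.007, 0.03]
    - [0, 0, 0, 0, 0, -0.008, 0.03]
    - [0, 0, 0, 0, 0, -0.0085, 0.03]
    - [0, 0, 0, 0, 0, -0.0085, 0.03]
    - [0, 0, 0, 0, 0, -0.0085, 0.03]
    - [0, 0, 0, 0, 0, -0.0085, 0.03]
    - [0, 0, 0, 0, 0, -0.0085, 0.03]
    - [0, 0, 0, 0, 0, -0.0085, 0.03]

```text
t: 10.65
tool_pos: [0.4893, 0.4107, -0.0125]
eef_rot: [-3.142, -0.0, -0.191]
wrist_force: [-0.5, 0.2, 0.0]
gripper_width: 0.038
```

```bash
python3 - <<'E'
from h import *
st(); c=cap("scene")
p=proj(c,[[.48,.38,.03]])[0].astype(int)
save("g7",cv2.resize(c["color"][p[1]-50:p[1]+50,p[0]-60:p[0]+60],None,fx=6,fy=6,interpolation=cv2.INTER_CUBIC))
E
```

```text
t 10.65
tool_pos [ 0.4893  0.4107 -0.0125]
eef_rot [-3.1415e+00 -1.0000e-04 -1.9120e-01]
wrist_force [-0.5426  0.2303  0.0049]
wrist_torque [-0.0567  0.0125 -0.0231]
gripper_width 0.038
joint_pos [ 0.5132  0.7579  1.312  -0.      1.0716  2.2752]
```

View pics/g7.png

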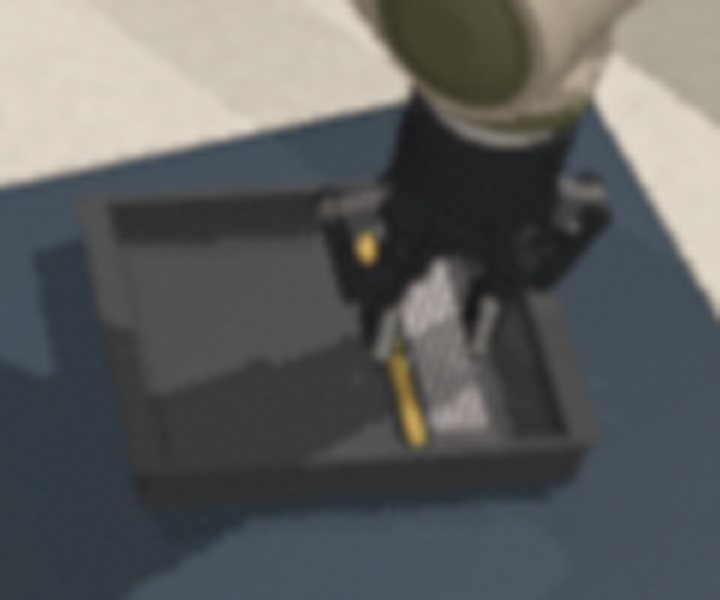

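Emit:
send_rows:
  motion:
    - [0, 0, 0, 0, 0, -0.001, 0.03]
    - [0, 0, 0, 0, 0, -0.002, 0.03]
    - [0, 0, 0, 0, 0, -0.002, 0.03]
    - [0, 0, 0, 0, 0, -0.002, 0.042]
    - [0, 0, 0, 0, 0, -0.002, 0.048]
    - [0, 0, 0, 0, 0, -0.002, 0.052]
    - [0, 0, 0, 0, 0, 0.005, 0.052]
    - [0, 0, 0, 0, 0, 0.025, 0.052]
    - [0, 0, 0, 0, 0, 0.05, 0.052]
    - [0, 0, 0, 0, 0, 0.075, 0.052]

```text
t: 11.95
tool_pos: [0.4893, 0.4106, 0.0636]
eef_rot: [-3.142, -0.0, -0.191]
wrist_force: [-0.3, 0.6, 0.2]
gripper_width: 0.0517
```

```bash
python3 - <<'E'
from h import *
st(); c=cap("scene")
p=proj(c,[[.48,.38,.03]])[0].astype(int)
save("g8",cv2.resize(c["color"][p[1]-50:p[1]+50,p[0]-60:p[0]+60],None,fx=6,fy=6,interpolation=cv2.INTER_CUBIC))
E
```

```text
t 11.95
tool_pos [0.4893 0.4106 0.0636]
eef_rot [-3.1415 -0.     -0.1912]
wrist_force [-0.3484  0.5815  0.1897]
wrist_torque [ 0.0021  0.0212 -0.0171]
gripper_width 0.0517
joint_pos [0.5132 0.666  1.2464 0.     1.2291 2.2752]
```

View pics/g8.png

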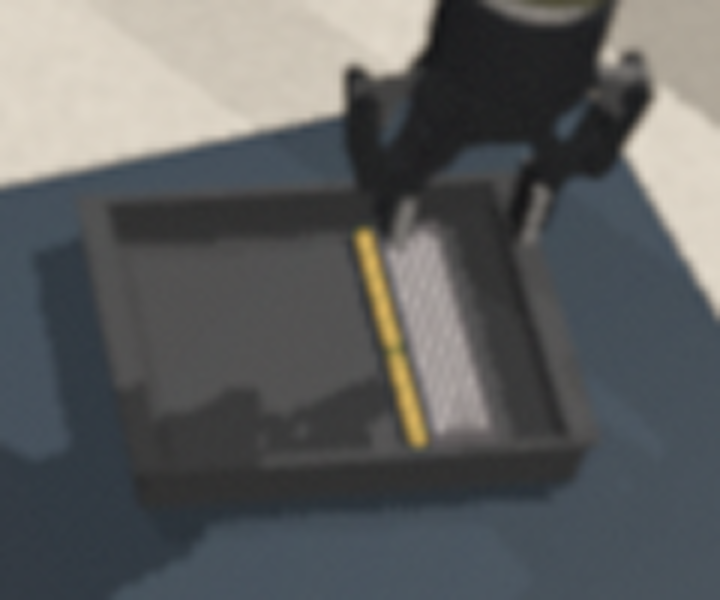

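Emit:
send_rows:
  motion:
    - [0, 0, 0.1, 0.008, -0.06, 0.01, 0.052]
    - [0, 0, 0.2, 0.016, -0.12, 0.01, 0.052]
    - [0, 0, 0.3, 0.025, -0.18, 0.01, 0.052]
    - [0, 0, 0.391, 0.033, -0.24, 0.01, 0.052]
    - [0, 0, 0.391, 0.041, -0.3, 0.01, 0.052]
    - [0, 0, 0.391, 0.049, -0.36, 0, 0.052]
    - [0, 0, 0.391, 0.057, -0.4125, -0.01, 0.052]
    - [0, 0, 0.391, 0.057, -0.4125, -0.03, 0.052]
    - [0, 0, 0.391, 0.057, -0.4125, -0.055, 0.052]
    - [0, 0, 0.391, 0.057, -0.4125, -0.072, 0.052]

```text
t: 13.25
tool_pos: [0.546, -0.002, -0.0106]
eef_rot: [-3.141, 0.001, 0.199]
wrist_force: [0.2, -0.1, 0.6]
gripper_width: 0.0522
```

```bash
python3 - <<'E'
from h import *
st(); tips(.546,-.002,.2,"g9")
E
```

```text
t 13.25
tool_pos [ 0.546  -0.002  -0.0106]
eef_rot [-3.1412e+00  8.0000e-04  1.9940e-01]
wrist_force [ 0.2132 -0.0638  0.5595]
wrist_torque [-0.0414 -0.0294 -0.0121]
gripper_width 0.0522
joint_pos [-0.2206  0.6398  1.595   0.      0.9077  1.1509]
```

View pics/g9.png

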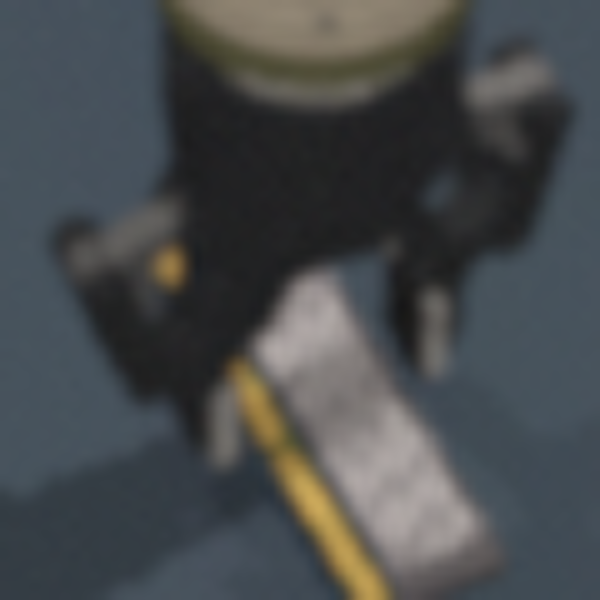

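Emit:
send_rows:
  motion:
    - [0, 0, 0, 0, 0, -0.004, 0.05]
    - [0, 0, 0, 0, 0, -0.006, 0.05]
    - [0, 0, 0, 0, 0, -0.0075, 0.05]
    - [0, 0, 0, 0, 0, -0.0075, 0.045]
    - [0, 0, 0, 0, 0, -0.0075, 0.03]
    - [0, 0, 0, 0, 0, -0.0075, 0.03]
    - [0, 0, 0, 0, 0, -0.0075, 0.03]
    - [0, 0, 0, 0, 0, -0.0075, 0.03]
    - [0, 0, 0, 0, 0, 0, 0.03]
    - [0, 0, 0, 0, 0, 0.012, 0.03]

```text
t: 14.55
tool_pos: [0.5462, -0.0019, 0.003]
eef_rot: [-3.141, 0.0, 0.2]
wrist_force: [0.4, 0.7, -1.5]
gripper_width: 0.0374
```

```bash
python3 - <<'E'
from h import *
st(); tips(.546,-.002,.2,"g10")
E
```

```text
t 14.55
tool_pos [ 0.5462 -0.0019  0.003 ]
eef_rot [-3.1415e+00  5.0000e-04  1.9980e-01]
wrist_force [ 0.3673  0.6741 -1.4546]
wrist_torque [-0.0195 -0.0284 -0.018 ]
gripper_width 0.0374
joint_pos [-2.2020e-01  6.1850e-01  1.5845e+00 -1.0000e-04  9.3900e-01  1.1508e+00]
```

View pics/g10.png

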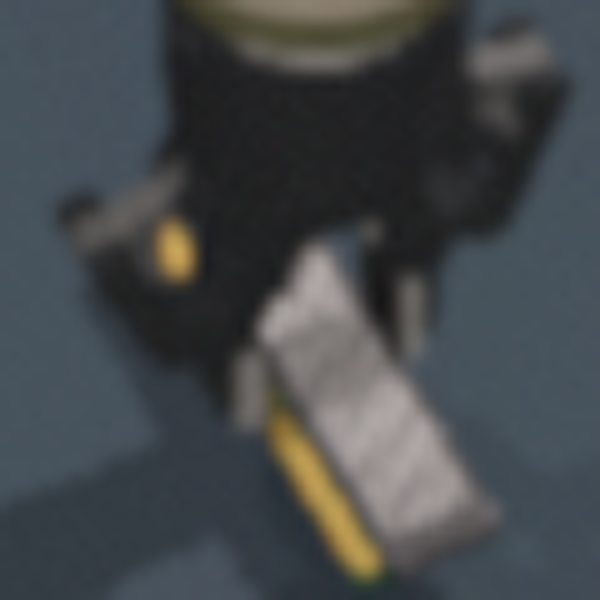

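Emit:
send_rows:
  motion:
    - [0, 0, 0, 0, 0, 0.04, 0.03]
    - [0, 0, 0, 0, 0, 0.07, 0.03]
    - [0, 0, -0.1, -0.012, 0.05, 0.07, 0.03]
    - [0, 0, -0.2, -0.025, 0.107, 0.07, 0.03]
    - [0, 0, -0.3, -0.038, 0.165, 0.07, 0.03]
    - [0, 0, -0.391, -0.05, 0.22, 0.07, 0.03]
    - [0, 0, -0.391, -0.064, 0.275, 0.07, 0.03]
    - [0, 0, -0.391, -0.075, 0.321, 0.07, 0.03]
    - [0, 0, -0.391, -0.075, 0.321, 0.06, 0.03]
    - [0, 0, -0.391, -0.075, 0.321, 0.035, 0.03]

```text
t: 15.85
tool_pos: [0.4719, 0.3193, 0.0379]
eef_rot: [-3.14, -0.002, -0.19]
wrist_force: [-0.1, 0.3, -0.7]
gripper_width: 0.0373
```

Emit:
send_rows:
  motion:
    - [0, 0, 0, 0, 0, -0.022, 0.03]
    - [0, 0, 0, 0, 0, -0.038, 0.03]
    - [0, 0, 0, 0, 0, -0.044, 0.03]
    - [0, 0, 0, 0, 0, -0.048, 0.03]
    - [0, 0, 0, 0, 0, -0.05, 0.03]
    - [0, 0, 0, 0, 0, -0.051, 0.03]
    - [0, 0, 0, 0, 0, -0.0515, 0.03]
    - [0, 0, 0, 0, 0, -0.052, 0.03]
    - [0, 0, 0, 0, 0, -0.052, 0.042]
    - [0, 0, 0, 0, 0, -0.052, 0.048]

```text
t: 17.1
tool_pos: [0.4715, 0.3193, -0.0142]
eef_rot: [-3.141, -0.001, -0.191]
wrist_force: [-0.5, -0.1, 0.2]
gripper_width: 0.0479
```

```bash
python3 - <<'E'
from h import *
st(); c=cap("scene")
p=proj(c,[[.48,.36,.03]])[0].astype(int)
save("g11",cv2.resize(c["color"][p[1]-50:p[1]+50,p[0]-60:p[0]+60],None,fx=6,fy=6,interpolation=cv2.INTER_CUBIC))
E
```

```text
t 17.1
tool_pos [ 0.4715  0.3193 -0.0142]
eef_rot [-3.1411e+00 -7.0000e-04 -1.9110e-01]
wrist_force [-0.485  -0.1112  0.2107]
wrist_torque [ 0.0127 -0.0192 -0.0324]
gripper_width 0.0479
joint_pos [0.3873 0.6724 1.5296 0.     0.9388 2.1493]
```

View pics/g11.png

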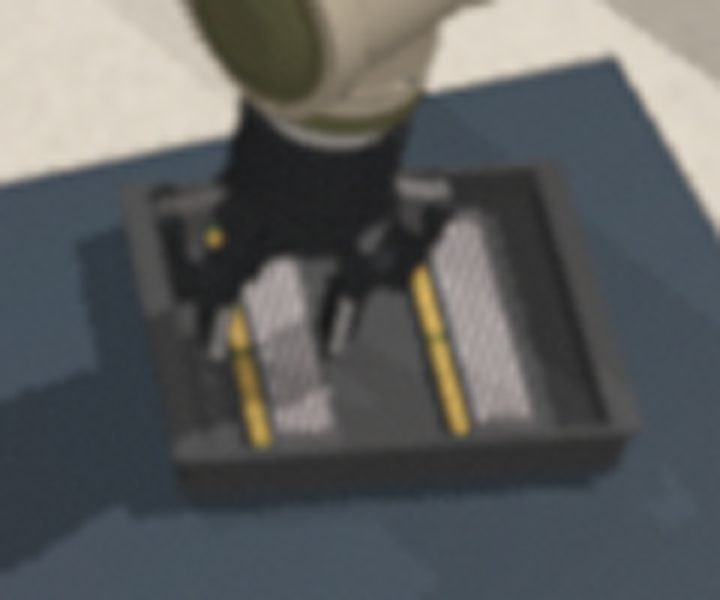

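Emit:
send_rows:
  motion:
    - [0, 0, 0, 0, 0, 0.004, 0.052]
    - [0, 0, 0, 0, 0, 0.04, 0.052]
    - [0, 0, 0, 0, 0, 0.08, 0.052]
    - [0, 0, 0.046, 0.014, -0.06, 0.08, 0.085]
    - [0, 0, 0.046, 0.028, -0.12, 0.08, 0.085]
    - [0, 0, 0.046, 0.042, -0.18, 0.08, 0.085]
    - [0, 0, 0.046, 0.056, -0.24, 0.08, 0.085]
    - [0, 0, 0.046, 0.07, -0.3, 0.08, 0.085]
    - [0, 0, 0.046, 0.085, -0.36, 0.08, 0.085]
    - [0, 0, 0.046, 0.1, -0.42, 0.08, 0.085]

```text
t: 18.4
tool_pos: [0.5716, -0.103, 0.0657]
eef_rot: [-3.142, -0.0, -0.145]
wrist_force: [0.8, 0.3, -1.2]
gripper_width: 0.0847
```

Emit:
send_rows:
  motion:
    - [0, 0, 0, 0.0127, -0.055, 0, 0.085]
    - [0, 0, 0, 0.0127, -0.055, 0, 0.085]
    - [0, 0, 0, 0.0127, -0.055, -0.02, 0.085]
    - [0, 0, 0, 0.0127, -0.055, -0.04, 0.085]
    - [0, 0, 0, 0.0127, -0.055, -0.053, 0.085]
    - [0, 0, 0, 0.0127, -0.055, -0.06, 0.085]
    - [0, 0, 0, 0.0127, -0.055, -0.064, 0.085]
    - [0, 0, 0, 0.0127, -0.055, -0.066, 0.085]
    - [0, 0, 0, 0.0127, -0.055, -0.066, 0.085]
    - [0, 0, 0, 0.0127, -0.055, -0.066, 0.085]

```text
t: 19.65
tool_pos: [0.5842, -0.156, -0.0002]
eef_rot: [3.141, -0.001, -0.145]
wrist_force: [0.6, 0.8, 0.5]
gripper_width: 0.0846
```

```bash
python3 - <<'E'
from h import *
st(); c,S,q=tips(.584,-.156,-.145,"g12")
save("s12",c["color"]); save("t12",cap("top")["color"])
E
```

```text
t 19.65
tool_pos [ 5.842e-01 -1.560e-01 -2.000e-04]
eef_rot [ 3.1414e+00 -5.0000e-04 -1.4530e-01]
wrist_force [0.6287 0.8101 0.524 ]
wrist_torque [-0.0077  0.036  -0.046 ]
gripper_width 0.0846
joint_pos [-0.4565  0.6961  1.4124 -0.      1.0325  1.2596]
```

View pics/g12.png

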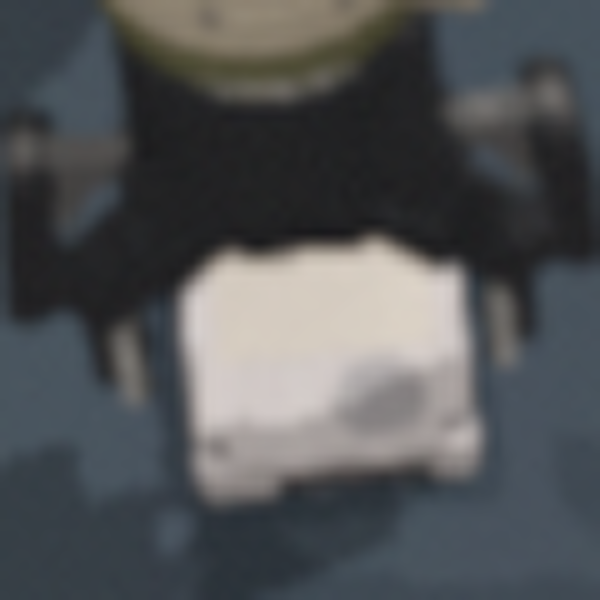

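View pics/s12.png

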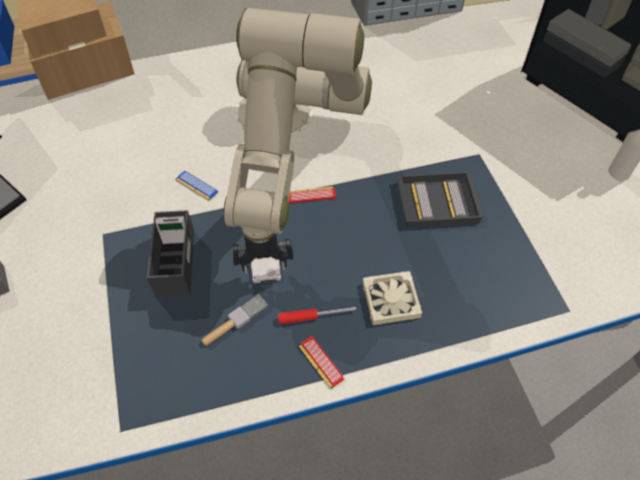

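View pics/t12.png

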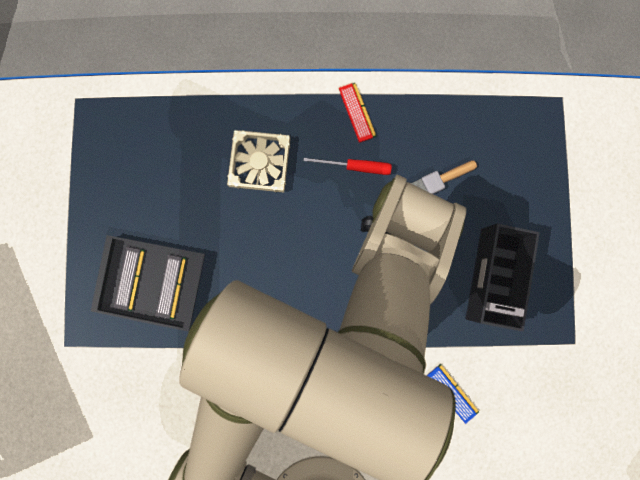

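The fork-shaped wrist is wide, so holding the tool fully horizontal near the bench would be risky. Instead I'll grip the drive near its inner end with the tool tilted 25° outward. After a 90° turn the tool then ends only 65° from vertical.

Emit:
send_rows:
  motion:
    - [0, 0, 0, 0, 0, 0.03, 0.085]
    - [0, 0, 0, 0, 0, 0.06, 0.085]
    - [-0.02, -0.14, 0, -0.01, 0.0, 0.06, 0.085]
    - [-0.042, -0.28, 0, -0.022, 0.003, 0.06, 0.085]
    - [-0.063, -0.4317, 0, -0.044, 0.006, 0.06, 0.085]
    - [-0.063, -0.4317, 0, -0.044, 0.006, 0.05, 0.085]
    - [-0.063, -0.4317, 0, -0.044, 0.006, 0.04, 0.085]
    - [-0.063, -0.4317, 0, -0.044, 0.006, 0.03, 0.085]
    - [-0.063, -0.4317, 0, -0.044, 0.006, 0.03, 0.085]
    - [-0.063, -0.4317, 0, -0.044, 0.006, 0.03, 0.085]

```text
t: 21.0
tool_pos: [0.5405, -0.1499, 0.0295]
eef_rot: [-3.142, -0.437, -0.145]
wrist_force: [-0.7, -0.7, -0.5]
gripper_width: 0.085
```

```bash
python3 - <<'E'
from h import *
st(); c=cap("scene"); X=cloud(c); s=r.observe()
from scipy.spatial.transform import Rotation as Ro
R=Ro.from_euler("xyz",s["eef_rot"]).as_matrix(); p=np.array(s["tool_pos"]); print("ztool",R[:,2].round(3))
print(proj(c,[p,p-.038*R[:,2],p+[0,0,.038]]).round(1))
q=(X.reshape(-1,3)-p)@R   # tool coords wrt reported TCP
m=(np.abs(q[:,0])<.05)&(np.abs(q[:,1])<.09)&(q[:,2]>-.16)&(q[:,2]<.04)&(X.reshape(-1,3)[:,2]>.03)
Q=q[m]
for lo in np.arange(-.16,.04,.01):
    k=(Q[:,2]>lo)&(Q[:,2]<lo+.01)
    if k.sum(): print(round(lo,2),k.sum(),"x",Q[k,0].min().round(3),Q[k,0].max().round(3),Q[k,0].mean().round(3),"y",Q[k,1].min().round(3),Q[k,1].max().round(3))
v=proj(c,[p])[0].astype(int); save("g13",cv2.resize(c["color"][v[1]-45:v[1]+35,v[0]-50:v[0]+50],None,fx=7,fy=7,interpolation=cv2.INTER_CUBIC))
E
```

```text
t 21.0
tool_pos [ 0.5405 -0.1499  0.0295]
eef_rot [-3.1416 -0.4366 -0.1448]
wrist_force [-0.6765 -0.7266 -0.5113]
wrist_torque [0.01   0.1889 0.013 ]
gripper_width 0.085
joint_pos [-0.5697  0.5023  1.8646  0.4525  0.4101  0.7622]
ztool [ 0.419 -0.061 -0.906]
[[262.9 253.8]
 [261.4 241.1]
 [261.8 245.5]]
-0.16 116 x 0.003 0.041 0.03 y -0.037 0.036
-0.15 62 x 0.003 0.043 0.028 y -0.036 0.037
-0.14 129 x -0.016 0.017 0.007 y -0.068 0.066
-0.13 237 x -0.014 0.025 0.009 y -0.07 0.067
-0.12 172 x -0.003 0.024 0.013 y -0.071 0.068
-0.11 134 x -0.011 0.022 0.014 y -0.072 0.069
-0.1 164 x -0.023 0.023 0.009 y -0.072 0.071
-0.09 134 x -0.013 0.02 0.007 y -0.075 0.072
-0.08 83 x -0.01 0.018 0.01 y -0.072 0.072
-0.07 38 x 0.001 0.016 0.009 y -0.06 0.054
-0.06 36 x -0.015 0.014 0.007 y -0.056 0.055
-0.05 38 x 0.002 0.017 0.009 y -0.056 0.056
-0.04 23 x -0.002 0.013 0.008 y -0.055 0.049
```

View pics/g13.png

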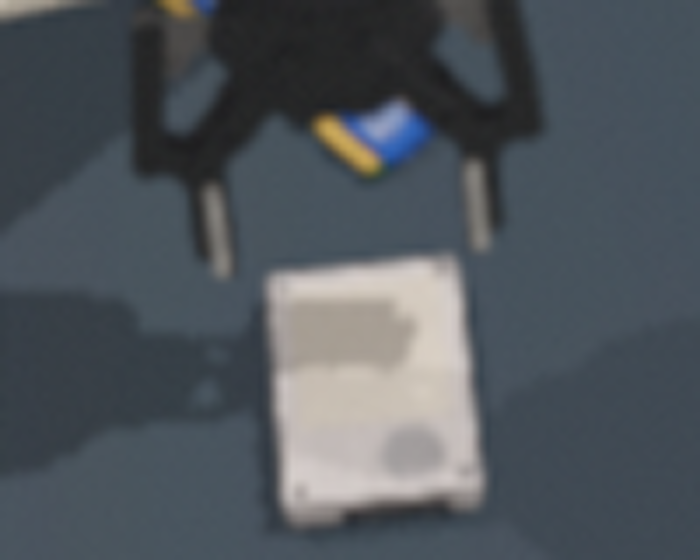

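The bias lies along the tool axis: the real fingertips are about 19 mm behind the reported TCP, not ahead of it. Jaws and drive are aligned, so I'll descend and grip.

Emit:
send_rows:
  motion:
    - [0, 0, 0, 0, 0, -0.012, 0.085]
    - [0, 0, 0, 0, 0, -0.025, 0.085]
    - [0, 0, 0, 0, 0, -0.035, 0.085]
    - [0, 0, 0, 0, 0, -0.042, 0.085]
    - [0, 0, 0, 0, 0, -0.046, 0.085]
    - [0, 0, 0, 0, 0, -0.047, 0.085]
    - [0, 0, 0, 0, 0, -0.047, 0.078]
    - [0, 0, 0, 0, 0, -0.047, 0.06]
    - [0, 0, 0, 0, 0, -0.047, 0.06]
    - [0, 0, 0, 0, 0, -0.047, 0.06]

```text
t: 22.3
tool_pos: [0.5401, -0.1498, -0.0168]
eef_rot: [3.141, -0.437, -0.145]
wrist_force: [-4.3, 1.7, 7.0]
gripper_width: 0.0683
```

```bash
cat >> h.py <<'E'
def look(name,x,fx=7,w=50,h=42,cam="scene"):
    c=cap(cam); v=proj(c,[x])[0].astype(int); save(name,cv2.resize(c["color"][max(v[1]-h,0):v[1]+h,max(v[0]-w,0):v[0]+w],None,fx=fx,fy=fx,interpolation=cv2.INTER_CUBIC)); return c
E
python3 - <<'E'
from h import *
st(); look("g14",[.54,-.15,.02])
E
```

```text
t 22.3
tool_pos [ 0.5401 -0.1498 -0.0168]
eef_rot [ 3.1412 -0.4372 -0.1447]
wrist_force [-4.3471  1.6857  6.9792]
wrist_torque [-0.0107  0.2809 -0.01  ]
gripper_width 0.0683
joint_pos [-0.5701  0.5971  1.902   0.6407  0.2961  0.5618]
```

View pics/g14.png

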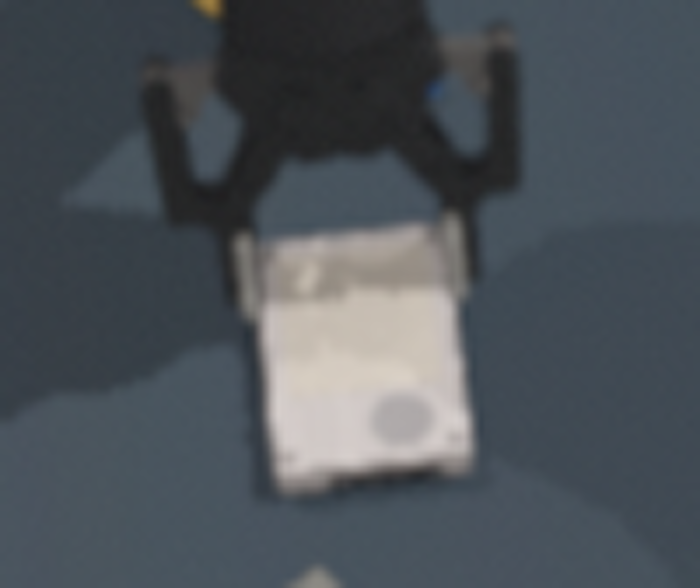

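Emit:
send_rows:
  motion:
    - [0, 0, 0, 0, 0, 0.03, 0.06]
    - [0, 0, 0, 0, 0, 0.07, 0.06]
    - [0.0227, 0.1554, 0, 0, 0, 0.11, 0.06]
    - [0.0454, 0.3108, 0, -0.015, 0.02, 0.14, 0.06]
    - [0.0681, 0.4662, 0, -0.03, 0.04, 0.165, 0.06]
    - [0.0908, 0.6216, 0, -0.045, 0.06, 0.165, 0.06]
    - [0.1135, 0.777, 0, -0.06, 0.08, 0.165, 0.06]
    - [0.1362, 0.9324, 0, -0.075, 0.1, 0.165, 0.06]
    - [0.1362, 0.9324, 0, -0.09, 0.115, 0.165, 0.06]
    - [0.1362, 0.9324, 0, -0.104, 0.133, 0.165, 0.06]

```text
t: 23.6
tool_pos: [0.4356, -0.0164, 0.147]
eef_rot: [3.141, 0.507, -0.146]
wrist_force: [-0.4, -0.1, -1.3]
gripper_width: 0.0683
```

```bash
python3 - <<'E'
from h import *
st(); look("g15",[.46,-.03,.17])
E
```

```text
t 23.6
tool_pos [ 0.4356 -0.0164  0.147 ]
eef_rot [ 3.1413  0.5067 -0.1456]
wrist_force [-0.383  -0.1454 -1.281 ]
wrist_torque [-0.045  -0.3607 -0.0165]
gripper_width 0.0683
joint_pos [-0.2709  0.504   1.4049 -0.0619  1.7357  1.4509]
```

View pics/g15.png

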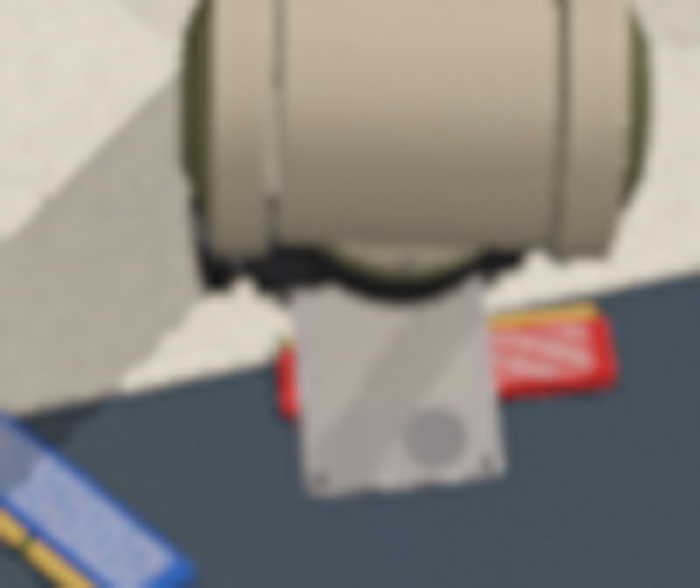

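Emit:
send_rows:
  motion:
    - [0.0181, 0.1241, 0, 0, 0, 0, 0.06]
    - [0.0362, 0.2482, 0, 0, 0, 0, 0.06]
    - [0.0543, 0.3723, 0, 0, 0, 0, 0.06]
    - [0.0724, 0.4964, 0, 0, 0, 0, 0.06]
    - [0.085, 0.582, 0, 0, 0, -0.005, 0.06]
    - [0.0906, 0.6204, 0, 0, 0, -0.015, 0.06]
    - [0.0906, 0.6204, 0, 0, 0, -0.03, 0.06]
    - [0.0906, 0.6204, 0, 0, 0, -0.045, 0.06]
    - [0.0906, 0.6204, 0, 0, 0, -0.055, 0.06]
    - [0.0906, 0.6204, 0, 0, 0, -0.06, 0.06]

```text
t: 24.9
tool_pos: [0.436, -0.0168, 0.0871]
eef_rot: [3.141, 1.133, -0.145]
wrist_force: [-0.2, 0.5, -1.5]
gripper_width: 0.0681
```

```bash
cat >> h.py <<'E'
def drivecloud(x,y,zlo,zhi,rad=.06):
    c=cap("scene"); X=cloud(c); C=c["color"].astype(int)
    m=(np.hypot(X[...,0]-x,X[...,1]-y)<rad)&(X[...,2]>zlo)&(X[...,2]<zhi)&(C.min(-1)>85)&(C.max(-1)-C.min(-1)<45)
    return c,X,m
E
python3 - <<'E'
from h import *
st(); c=look("g16",[.46,-.02,.07])
X=cloud(c);C=c["color"].astype(int)
m=(np.hypot(X[...,0]-.46,X[...,1]+.02)<.06)&(X[...,2]>.02)&(X[...,2]<.12)&(C.min(-1)>85)
P=X[m]; M=P.mean(0); u,s,vt=np.linalg.svd(P-M,full_matrices=False); print(len(P),M.round(4),"normal",vt[2].round(3),"sv",(s/np.sqrt(len(P))).round(4), P.min(0).round(3),P.max(0).round(3))
E
```

```text
t 24.9
tool_pos [ 0.436  -0.0168  0.0871]
eef_rot [ 3.1413  1.1329 -0.1455]
wrist_force [-0.2132  0.5414 -1.4729]
wrist_torque [-0.1128 -0.6394  0.0352]
gripper_width 0.0681
joint_pos [-0.2499  0.8953  1.1908 -0.116   2.183   1.4595]<stdin>:5: RuntimeWarning: Mean of empty slice.
  ret = um.true_divide(
Traceback (most recent call last):
IndexError: index 2 is out of bounds for axis 0 with size 0
```

View pics/g16.png

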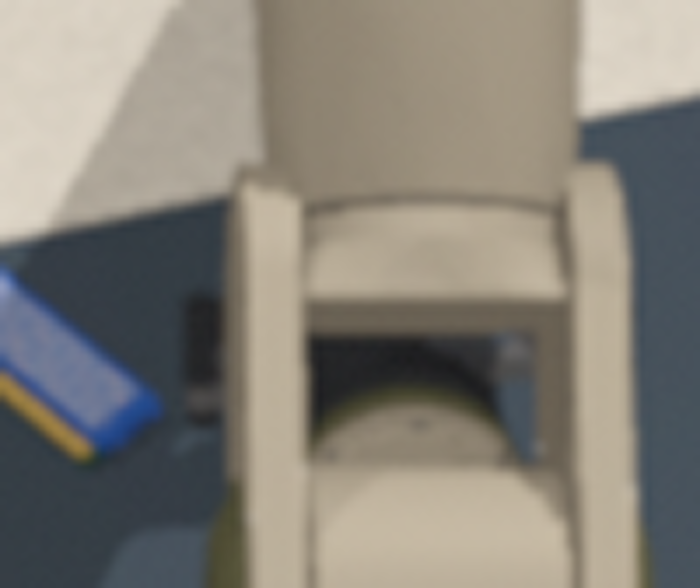

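```bash
python3 - <<'E'
from h import *
look("t17",[.45,-.02,.1],fx=7,w=55,h=42,cam="top")
E
```

```text
(no output)
```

View pics/t17.png

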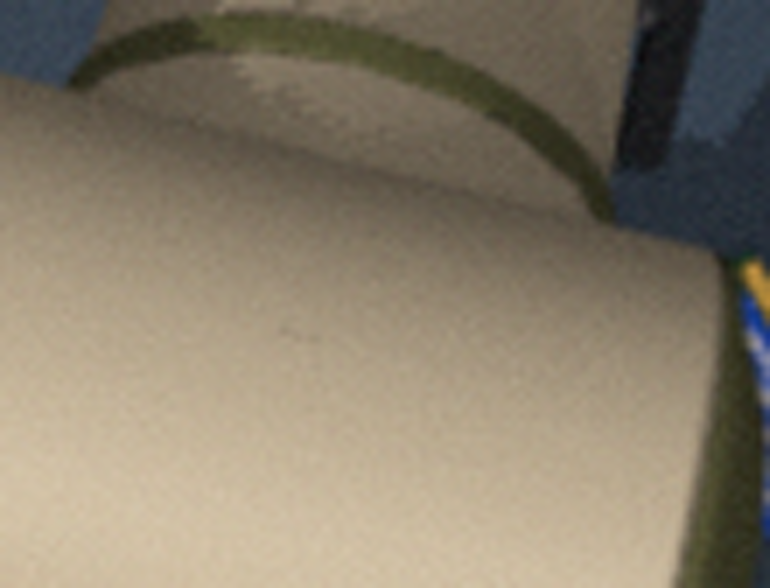

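```bash
python3 - <<'E'
from h import *
from scipy.spatial.transform import Rotation as Ro
c=cap("scene")
R0=Ro.from_euler("xyz",[3.141,-.437,-.145]); p0=np.array([.5401,-.1498,-.0168])
R1=Ro.from_euler("xyz",[3.1413,.5067,-.1456]); p1=np.array([.4356,-.0164,.147])
Rd=Ro.from_euler("z",-.145)
v=proj(c,[[.46,-.03,.17]])[0].astype(int)
for e in(-.15,0,.15):
  out=[]
  for x in(-.05,.05):
    for y in(.035,-.035):
      X0=np.array([.5565,-.152,.0075])+Rd.apply([x,y,.0075])
      q=R0.inv().apply(X0-p0)
      g=np.array([0,0,-.030]); q=g+Ro.from_euler("y",e).apply(q-g)
      X1=p1+R1.apply(q); out.append(((proj(c,[X1])[0]-[v[0]-50,v[1]-42])*7).round(0).tolist())
  print(e,out)
E
```

```text
-0.15 [[476.0, 208.0], [279.0, 227.0], [492.0, 464.0], [301.0, 483.0]]
0 [[475.0, 204.0], [278.0, 223.0], [495.0, 473.0], [303.0, 493.0]]
0.15 [[474.0, 201.0], [278.0, 219.0], [498.0, 478.0], [304.0, 498.0]]
```

Emit:
send_rows:
  motion:
    - [0, 0, 0, 0, 0, -0.006, 0.06]
    - [0, 0, 0, 0, 0, -0.011, 0.06]
    - [0, 0, 0, 0, 0, -0.015, 0.06]
    - [0, 0, 0, 0, 0, -0.017, 0.06]
    - [0, 0, 0, 0, 0, -0.018, 0.06]
    - [0, 0, 0, 0, 0, -0.019, 0.06]
    - [0, 0, 0, 0, 0, -0.0195, 0.06]
    - [0, 0, 0, 0, 0, -0.02, 0.06]
    - [0, 0, 0, 0, 0, -0.02, 0.06]
    - [0, 0, 0, 0, 0, -0.02, 0.06]

```text
t: 26.3
tool_pos: [0.436, -0.0169, 0.0675]
eef_rot: [3.141, 1.133, -0.146]
wrist_force: [0.6, 0.2, -0.8]
gripper_width: 0.0678
```

Emit:
send_rows:
  motion:
    - [0, 0, 0, 0, 0, -0.0005, 0.06]
    - [0, 0, 0, 0, 0, -0.001, 0.06]
    - [0, 0, 0, 0, 0, -0.0015, 0.06]
    - [0, 0, 0, 0, 0, -0.002, 0.06]
    - [0, 0, 0, 0, 0, -0.002, 0.06]
    - [0, 0, 0, 0, 0, -0.002, 0.06]
    - [0, 0, 0, 0, 0, -0.002, 0.06]
    - [0, 0, 0, 0, 0, -0.002, 0.06]
    - [0, 0, 0, 0, 0, -0.002, 0.06]
    - [0, 0, 0, 0, 0, -0.002, 0.06]

```text
t: 27.55
tool_pos: [0.4359, -0.0167, 0.0673]
eef_rot: [3.14, 1.135, -0.147]
wrist_force: [1.1, 1.8, 11.5]
gripper_width: 0.0681
```

```bash
python3 - <<'E'
from h import *
st()
E
```

```text
t 27.55
tool_pos [ 0.4359 -0.0167  0.0673]
eef_rot [ 3.1397  1.1347 -0.1471]
wrist_force [ 1.1347  1.7847 11.5408]
wrist_torque [ 0.0038  1.2149 -0.1902]
gripper_width 0.0681
joint_pos [-0.2497  0.9232  1.1969 -0.1135  2.1511  1.4649]
```

Emit:
send_rows:
  motion:
    - [0, 0, 0, 0, 0, 0.0008, 0.06]
    - [0, 0, 0, 0, 0, 0.0008, 0.069]
    - [0, 0, 0, 0, 0, 0.0008, 0.072]
    - [0, 0, 0, 0, 0, 0.0008, 0.076]
    - [0, 0, 0, 0, 0, 0.0008, 0.085]
    - [0, 0, 0, 0, 0, 0.0008, 0.085]
    - [0, 0, 0, 0.0045, -0.0007, 0.003, 0.085]
    - [0, 0, 0, 0.018, -0.0026, 0.009, 0.085]
    - [0, 0, 0, 0.045, -0.0066, 0.021, 0.085]
    - [0, 0, 0, 0.09, -0.013, 0.0425, 0.085]

```text
t: 28.8
tool_pos: [0.5266, -0.0299, 0.1087]
eef_rot: [-3.141, 1.135, -0.145]
wrist_force: [1.2, -0.5, 0.3]
gripper_width: 0.0849
```

```bash
python3 - <<'E'
from h import *
st(); look("g18",[.46,-.02,.06]);look("t18",[.46,-.02,.06],cam="top")
E
```

```text
t 28.8
tool_pos [ 0.5266 -0.0299  0.1087]
eef_rot [-3.1414  1.135  -0.1452]
wrist_force [ 1.2375 -0.4902  0.2799]
wrist_torque [-0.0564 -0.4066 -0.0107]
gripper_width 0.0849
joint_pos [-0.2372  1.0101  0.8256 -0.1284  2.4352  1.4339]
```

View pics/g18.png

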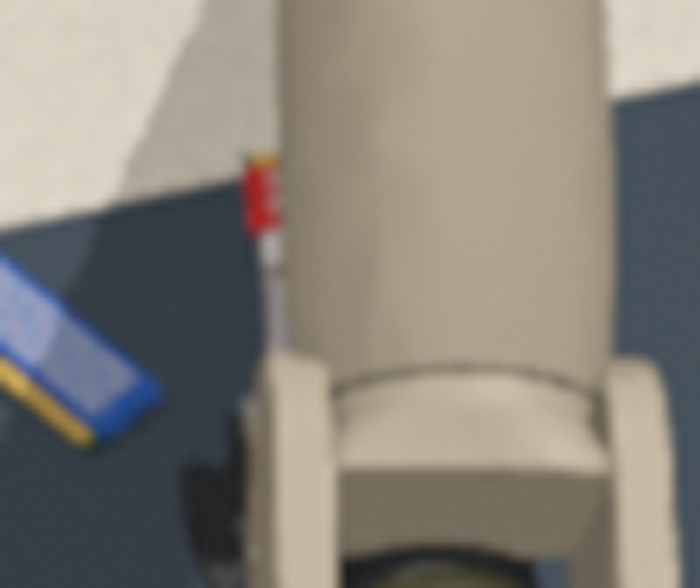

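View pics/t18.png

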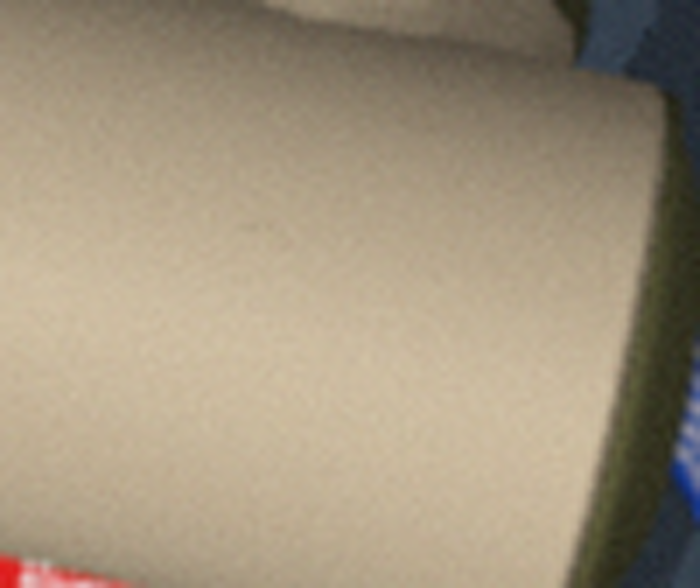

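Emit:
send_rows:
  motion:
    - [-0.0234, -0.16, 0, 0.01, 0, 0.02, 0.085]
    - [-0.047, -0.321, 0, 0.01, 0, 0.04, 0.085]
    - [-0.07, -0.481, 0, 0.01, 0, 0.06, 0.085]
    - [-0.094, -0.642, 0, 0.01, 0, 0.08, 0.085]
    - [-0.117, -0.802, 0, 0.01, 0, 0.09, 0.085]
    - [-0.14, -0.962, 0, 0.01, 0, 0.09, 0.085]
    - [-0.164, -1.123, 0, 0.01, 0, 0.09, 0.07]
    - [-0.164, -1.123, 0, 0.01, 0, 0.09, 0.05]
    - [-0.164, -1.123, 0, 0.01, 0, 0.09, 0.045]
    - [-0.164, -1.123, 0, 0.01, 0, 0.09, 0.04]

```text
t: 30.15
tool_pos: [0.5366, -0.03, 0.1974]
eef_rot: [-3.141, -0.0, -0.145]
wrist_force: [-0.2, -0.7, 0.2]
gripper_width: 0.0399
```

```bash
python3 - <<'E'
from h import *
st(); c=look("g19",[.46,-.02,.06]);X=cloud(c)
m=(np.hypot(X[...,0]-.46,X[...,1]+.02)<.05)&(X[...,2]>.015)&(X[...,2]<.12)
P=X[m]; print(len(P))
F=P[(P[:,2]<.09)]; M=F.mean(0); u,s,vt=np.linalg.svd(F-M,full_matrices=False); print(len(F),M.round(4),"normal",vt[2].round(3),(s/np.sqrt(len(F))).round(4))
T=P[P[:,2]>.094]; print("top",len(T),T.mean(0).round(4),T.min(0).round(3),T.max(0).round(3))
E
```

```text
t 30.15
tool_pos [ 0.5366 -0.03    0.1974]
eef_rot [-3.1414e+00 -1.0000e-04 -1.4530e-01]
wrist_force [-0.1793 -0.6669  0.2265]
wrist_torque [0.0053 0.0046 0.0235]
gripper_width 0.0399
joint_pos [-2.7640e-01  3.7170e-01  1.3628e+00  2.0000e-04  1.4071e+00  1.4396e+00]
634
451 [ 0.4689 -0.0199  0.0531] normal [ 0.987 -0.161  0.002] [0.0218 0.0201 0.0022]
top 151 [ 0.4629 -0.0194  0.0988] [ 0.449 -0.054  0.094] [0.476 0.016 0.104]
```

View pics/g19.png

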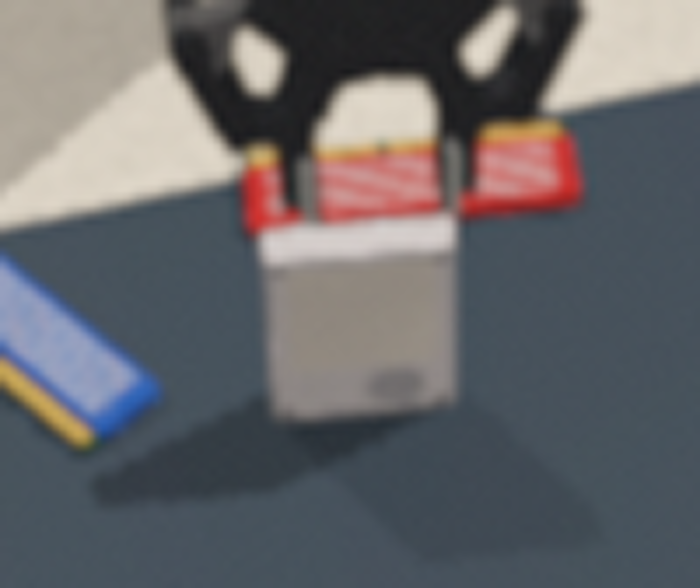

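Emit:
send_rows:
  motion:
    - [0, 0, 0.17, 0, 0, 0, 0.04]
    - [0, 0, 0.34, -0.01, 0.001, 0, 0.04]
    - [0, 0, 0.52, -0.025, 0.003, 0, 0.04]
    - [0, 0, 0.7, -0.04, 0.005, 0, 0.04]
    - [0, 0, 0.88, -0.055, 0.008, 0, 0.04]
    - [0, 0, 1.06, -0.07, 0.01, 0, 0.04]
    - [0, 0, 1.24, -0.0754, 0.0108, 0, 0.04]
    - [0, 0, 1.41, -0.0754, 0.0108, 0, 0.04]
    - [0, 0, 1.561, -0.0754, 0.0108, -0.01, 0.04]
    - [0, 0, 1.561, -0.0754, 0.0108, -0.03, 0.04]

```text
t: 31.45
tool_pos: [0.4614, -0.0193, 0.1678]
eef_rot: [3.141, -0.002, 1.417]
wrist_force: [-0.2, 0.1, -0.4]
gripper_width: 0.0401
```

```bash
python3 - <<'E'
from h import *
st(); look("g20",[.46,-.02,.12])
E
```

```text
t 31.45
tool_pos [ 0.4614 -0.0193  0.1678]
eef_rot [ 3.1410e+00 -1.7000e-03  1.4175e+00]
wrist_force [-0.2193  0.0587 -0.3592]
wrist_torque [ 0.014  -0.0434 -0.0544]
gripper_width 0.0401
joint_pos [-0.3002  0.2714  1.6105  0.0019  1.2594 -0.1475]
```

View pics/g20.png

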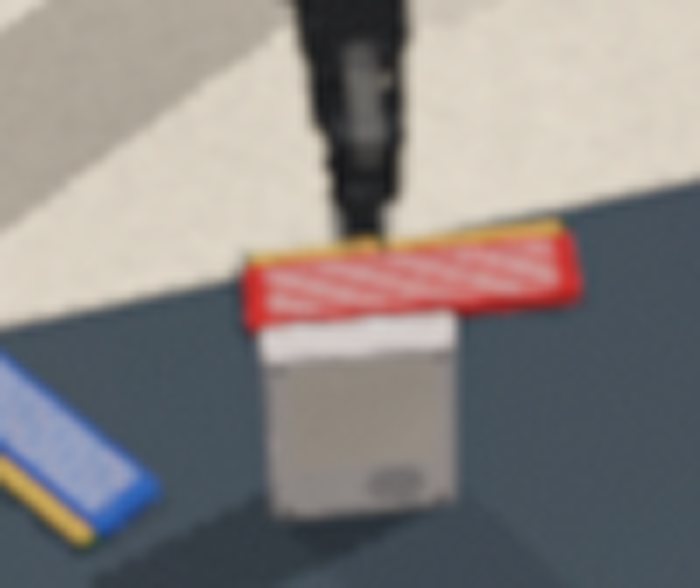

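Emit:
send_rows:
  motion:
    - [0, 0, 0, 0, 0, -0.025, 0.04]
    - [0, 0, 0, 0, 0, -0.05, 0.04]
    - [0, 0, 0, 0, 0, -0.075, 0.04]
    - [0, 0, 0, 0, 0, -0.095, 0.04]
    - [0, 0, 0, 0, 0, -0.11, 0.04]
    - [0, 0, 0, 0, 0, -0.119, 0.04]
    - [0, 0, 0, 0, 0, -0.122, 0.04]
    - [0, 0, 0, 0, 0, -0.122, 0.03]
    - [0, 0, 0, 0, 0, -0.122, 0.024]
    - [0, 0, 0, 0, 0, -0.122, 0.021]

```text
t: 32.75
tool_pos: [0.4608, -0.0191, 0.0463]
eef_rot: [3.141, -0.002, 1.416]
wrist_force: [0.1, 0.1, -0.5]
gripper_width: 0.0208
```

```bash
python3 - <<'E'
from h import *
st(); look("g21",[.46,-.02,.08])
c=cap("top"); 
# taken drive top in top image -> box coords
C=c["color"]; v0,u0=290,478
m=C[v0:330,u0:530].min(-1)>140
n,l,s,_=cv2.connectedComponentsWithStats(cv2.morphologyEx(m.astype(np.uint8),cv2.MORPH_CLOSE,np.ones((3,3)))); i=1+np.argmax(s[1:,4]); v,u=np.nonzero(l==i)
P=plane(c,np.c_[u+u0,v+v0],.105)[:,:2]-[.4886,-.3796]
y=-.2023; q=P@np.array([[np.cos(y),-np.sin(y)],[np.sin(y),np.cos(y)]])
print("taken box coords",q.mean(0).round(4),q.min(0).round(4),q.max(0).round(4),len(u))
E
```

```text
t 32.75
tool_pos [ 0.4608 -0.0191  0.0463]
eef_rot [ 3.1410e+00 -1.8000e-03  1.4157e+00]
wrist_force [ 0.1127  0.0869 -0.4779]
wrist_torque [-0.0475  0.0149 -0.0185]
gripper_width 0.0208
joint_pos [-0.3002  0.442   1.7819  0.0024  0.9174 -0.1466]
taken box coords [-0.0656  0.0001] [-0.0723 -0.0322] [-0.0571  0.0362] 183
```

View pics/g21.png

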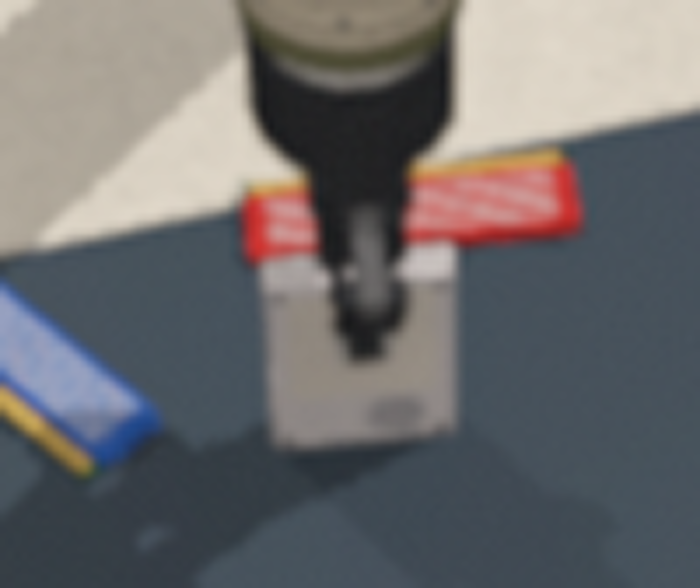

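```bash
python3 - <<'E'
from h import *
c=cap("top"); y=-.2023
def bx(p,z):
    uv=np.array(p)/4.1+[440,200]; P=plane(c,uv,z)[:,:2]-[.4886,-.3796]; return P@np.array([[np.cos(y),-np.sin(y)],[np.sin(y),np.cos(y)]])
print((bx([[255,198],[252,238],[245,273],[243,312],[235,347],[232,388]],.0165)*1000).round(1))
E
```

```text
[[ 63.4  -3. ]
 [ 42.4  -5. ]
 [ 23.6  -4.3]
 [  3.3  -6.7]
 [-15.5  -5.7]
 [-36.8  -7.8]]
```

Emit:
send_rows:
  motion:
    - [0, 0, 0, 0, 0, 0, 0.018]
    - [0, 0, 0, 0, 0, 0, 0.016]
    - [0, 0, 0, 0, 0, 0, 0.01]
    - [0, 0, 0, 0, 0, 0, 0.005]
    - [0, 0, 0, 0, 0, 0, 0.005]
    - [0, 0, 0, 0, 0, 0.003, 0.005]
    - [0, 0, 0, 0, 0, 0.015, 0.005]
    - [0, 0, 0, 0, 0, 0.04, 0.005]
    - [0, 0, 0, 0, 0, 0.07, 0.005]
    - [0, 0, 0, 0, 0, 0.1, 0.005]

```text
t: 34.15
tool_pos: [0.4604, -0.019, 0.1476]
eef_rot: [3.142, -0.002, 1.416]
wrist_force: [-0.2, 0.1, -1.7]
gripper_width: 0.0145
```

```bash
python3 - <<'E'
from h import *
st(); c=look("g22",[.46,-.02,.15])
X=cloud(c);C=c["color"].astype(int)
m=(np.hypot(X[...,0]-.4675,X[...,1]+.02)<.05)&(X[...,2]>.09)&(X[...,2]<.16)&(C.min(-1)>70)
F=X[m]; M=F.mean(0); u,s,vt=np.linalg.svd(F-M,full_matrices=False); print(len(F),M.round(4),"normal",vt[2].round(3),(s/np.sqrt(len(F))).round(4),F.min(0).round(3),F.max(0).round(3))
E
```

```text
t 34.15
tool_pos [ 0.4604 -0.019   0.1476]
eef_rot [ 3.1416e+00 -1.9000e-03  1.4158e+00]
wrist_force [-0.1545  0.1122 -1.7259]
wrist_torque [ 0.032  -0.0023  0.0568]
gripper_width 0.0145
joint_pos [-0.3002  0.2933  1.6458  0.002   1.2027 -0.146 ]
382 [ 0.4682 -0.0202  0.1306] normal [-0.986  0.164  0.015] [0.0203 0.0167 0.0019] [ 0.455 -0.054  0.099] [0.478 0.014 0.16 ]
```

View pics/g22.png

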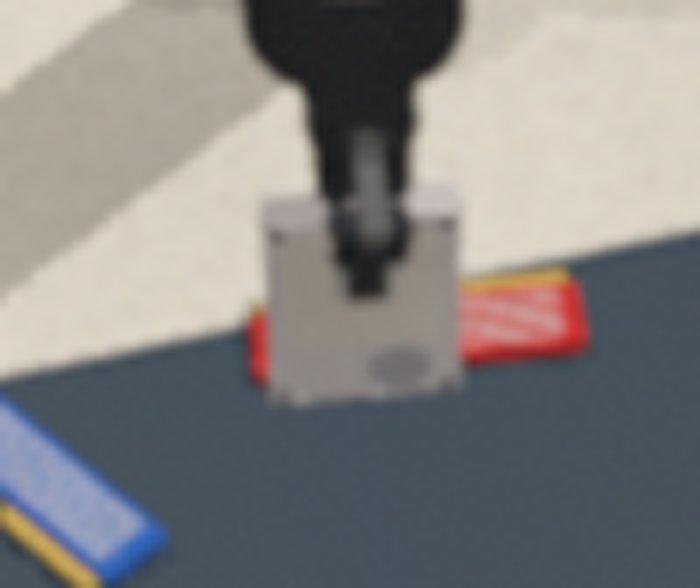

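Emit:
send_rows:
  motion:
    - [0, 0, 0, 0, 0, 0.025, 0.005]
    - [0, 0, 0, 0.002, -0.02, 0.04, 0.005]
    - [0, 0, -0.02, 0.008, -0.07, 0.04, 0.005]
    - [0, 0, -0.047, 0.014, -0.125, 0.04, 0.005]
    - [0, 0, -0.047, 0.02, -0.18, 0.04, 0.005]
    - [0, 0, -0.047, 0.027, -0.235, 0.04, 0.005]
    - [0, 0, -0.047, 0.033, -0.29, 0.04, 0.005]
    - [0, 0, -0.047, 0.038, -0.335, 0.04, 0.005]
    - [0, 0, -0.047, 0.0412, -0.3633, 0.04, 0.005]
    - [0, 0, -0.047, 0.0412, -0.3633, 0.04, 0.005]

```text
t: 35.45
tool_pos: [0.5013, -0.3839, 0.1852]
eef_rot: [-3.141, -0.002, 1.367]
wrist_force: [-0.2, 0.8, -2.2]
gripper_width: 0.0139
```

```bash
python3 - <<'E'
from h import *
st(); c=look("g23",[.49,-.38,.12],fx=7,w=50,h=50)
y=-.2023; R=np.array([[np.cos(y),-np.sin(y)],[np.sin(y),np.cos(y)]])
for n in("top","scene"):
    X=np.load(f"/tmp/{n}0.npz")["X"].reshape(-1,3)
    q=(X[:,:2]-[.4886,-.3796])@R
    m=(np.abs(X[:,2]-.096)<.008)&(np.abs(q[:,0])<.12)&(np.abs(q[:,1])<.06)
    k=m&(np.abs(q[:,0])<.09)
    for s in(-1,1): a=q[k&(q[:,1]*s>.025)]; print(n,"long rim",s,len(a),np.median(a[:,1]).round(4), np.percentile(a[:,1],[10,90]).round(4), "slope",np.polyfit(a[:,0],a[:,1],1)[0].round(3))
    k=m&(np.abs(q[:,1])<.035)
    for s in(-1,1): a=q[k&(q[:,0]*s>.085)]; print(n,"end rim",s,len(a),np.median(a[:,0]).round(4),np.percentile(a[:,0],[10,90]).round(4))
E
```

```text
t 35.45
tool_pos [ 0.5013 -0.3839  0.1852]
eef_rot [-3.1407e+00 -2.4000e-03  1.3667e+00]
wrist_force [-0.1811  0.821  -2.1973]
wrist_torque [ 0.0306 -0.0133  0.0057]
gripper_width 0.0139
joint_pos [-8.4130e-01  5.4620e-01  1.1012e+00  1.3000e-03  1.4964e+00 -6.3730e-01]
top long rim -1 398 -0.0382 [-0.0417 -0.0365] slope -0.006
top long rim 1 403 0.0439 [0.0401 0.046 ] slope 0.014
top end rim -1 90 -0.0979 [-0.1001 -0.0958]
top end rim 1 108 0.0963 [0.0943 0.0988]
scene long rim -1 178 -0.0371 [-0.0404 -0.0345] slope -0.015
scene long rim 1 180 0.0454 [0.0326 0.0483] slope 0.057
scene end rim -1 90 -0.0974 [-0.1008 -0.0941]
scene end rim 1 101 0.0968 [0.0934 0.099 ]
```

View pics/g23.png

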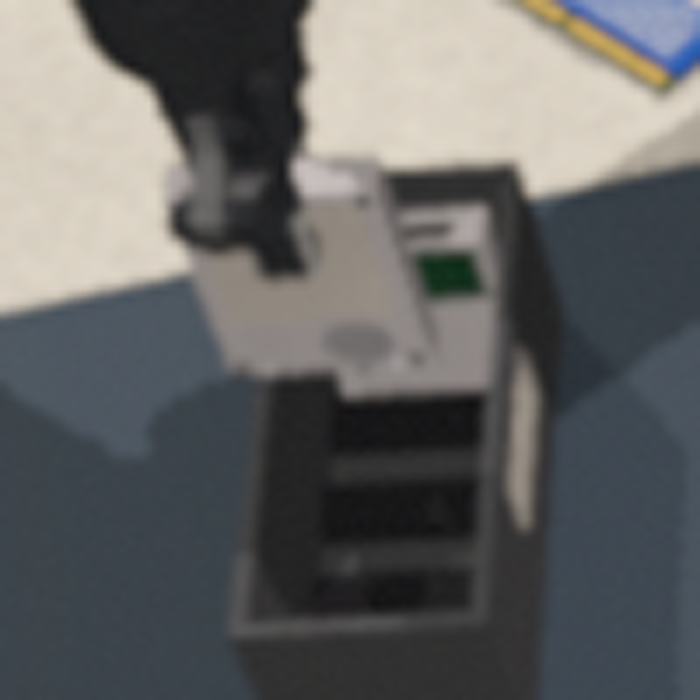

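```bash
cat > meas.py <<'E'
from h import *
def face():
    s=r.observe(); p=np.array(s["tool_pos"]); c=cap("scene"); X=cloud(c);C=c["color"].astype(int)
    y=-.2023; R=np.array([[np.cos(y),-np.sin(y)],[np.sin(y),np.cos(y)]])
    q=np.c_[(X.reshape(-1,3)[:,:2]-p[:2])@R,X.reshape(-1,3)[:,2]-p[2]]
    # drive face expected x=+.0075, |y|<.035, z from -.046 to +.054
    m=(np.abs(q[:,0]-.0075)<.012)&(np.abs(q[:,1])<.045)&(q[:,2]>-.05)&(q[:,2]<.045)&(C.reshape(-1,3).min(-1)>60)
    F=q[m]; M=np.median(F,0); u,sv,vt=np.linalg.svd(F-F.mean(0),full_matrices=False)
    print("tool",p.round(4),"n",len(F),"med",M.round(4),"normal(box axes)",(vt[2]*np.sign(vt[2][0])).round(3),"y ext",np.percentile(F[:,1],[2,98]).round(4),"z ext",np.percentile(F[:,2],[2,98]).round(4))
    k=F
    for lo in(-.045,-.025,-.005,.015): 
        a=F[(F[:,2]>lo)&(F[:,2]<lo+.02)]
        if len(a)>8: print("  z",lo,len(a),"y",np.percentile(a[:,1],[3,97]).round(4),"xmed",np.median(a[:,0]).round(4))
    return c
E
python3 - <<'E'
from meas import *
face()
E
```

```text
tool [ 0.5015 -0.3824  0.1855] n 592 med [ 0.0073  0.0102 -0.0043] normal(box axes) [ 0.999  0.029 -0.028] y ext [-0.0325  0.0361] z ext [-0.0429  0.0431]
  z -0.045 132 y [-0.0332  0.0356] xmed 0.0063
  z -0.025 152 y [-0.0311  0.0357] xmed 0.0075
  z -0.005 146 y [-0.0315  0.036 ] xmed 0.0075
  z 0.015 114 y [-0.0318  0.0356] xmed 0.0077
```

Emit:
send_rows:
  motion:
    - [0, 0, 0, 0.0004, 0.0015, 0, 0.005]
    - [0, 0, 0, 0.0004, 0.0015, -0.015, 0.005]
    - [0, 0, 0, 0.0004, 0.0015, -0.03, 0.005]
    - [0, 0, 0, 0.0004, 0.0015, -0.038, 0.005]
    - [0, 0, 0, 0.0004, 0.0015, -0.042, 0.005]
    - [0, 0, 0, 0.0004, 0.0015, -0.045, 0.005]
    - [0, 0, 0, 0.0004, 0.0015, -0.048, 0.005]
    - [0, 0, 0, 0.0004, 0.0015, -0.051, 0.005]
    - [0, 0, 0, 0.0004, 0.0015, -0.054, 0.005]
    - [0, 0, 0, 0.0004, 0.0015, -0.056, 0.005]

```text
t: 36.8
tool_pos: [0.5022, -0.3808, 0.1298]
eef_rot: [-3.141, -0.002, 1.369]
wrist_force: [-0.8, 0.5, -1.1]
gripper_width: 0.0143
```

```bash
python3 - <<'E'
from meas import *
st(); face(); look("g24",[.49,-.38,.12],fx=7,w=50,h=50); look("t24",[.49,-.38,.12],fx=6,w=50,h=50,cam="top")
E
```

```text
t 36.8
tool_pos [ 0.5022 -0.3808  0.1298]
eef_rot [-3.1414e+00 -2.0000e-03  1.3688e+00]
wrist_force [-0.8257  0.4512 -1.071 ]
wrist_torque [ 0.0205 -0.034  -0.0252]
gripper_width 0.0143
joint_pos [-0.837   0.5871  1.1916  0.0015  1.3642 -0.6353]
tool [ 0.5022 -0.3808  0.1298] n 567 med [ 0.006   0.0082 -0.0087] normal(box axes) [ 0.999  0.013 -0.033] y ext [-0.04   0.037] z ext [-0.0437  0.0409]
  z -0.045 158 y [-0.0414  0.0439] xmed 0.0058
  z -0.025 147 y [-0.0333  0.036 ] xmed 0.0055
  z -0.005 134 y [-0.0326  0.0359] xmed 0.0059
  z 0.015 85 y [-0.0327  0.0362] xmed 0.0076
```

View pics/g24.png

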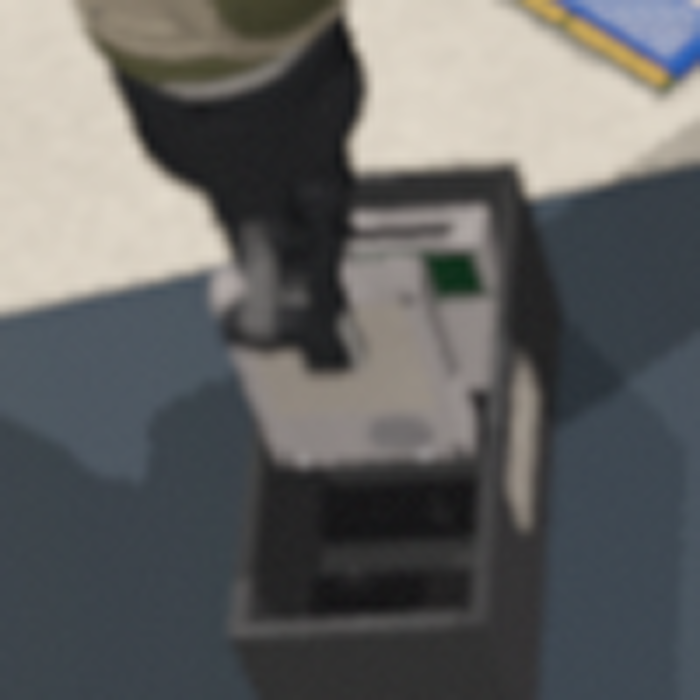

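View pics/t24.png

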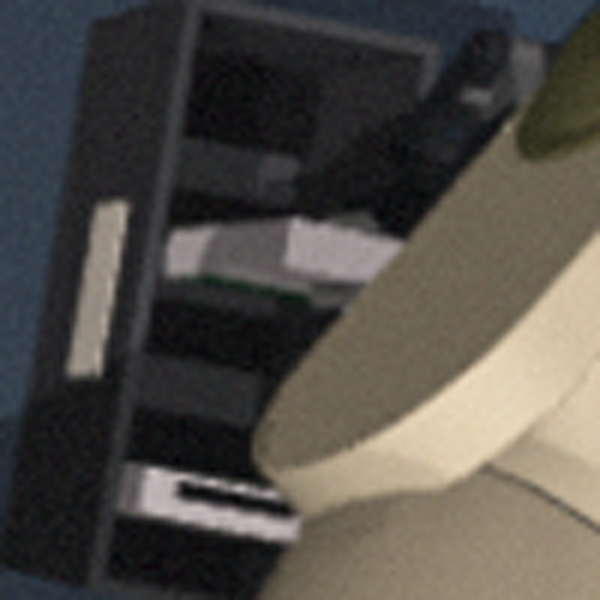

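Emit:
send_rows:
  motion:
    - [0, 0, 0, 0, 0, -0.008, 0.005]
    - [0, 0, 0, 0, 0, -0.018, 0.005]
    - [0, 0, 0, 0, 0, -0.028, 0.005]
    - [0, 0, 0, 0, 0, -0.036, 0.005]
    - [0, 0, 0, 0, 0, -0.044, 0.005]
    - [0, 0, 0, 0, 0, -0.05, 0.005]
    - [0, 0, 0, 0, 0, -0.055, 0.005]
    - [0, 0, 0, 0, 0, -0.059, 0.005]
    - [0, 0, 0, 0, 0, -0.061, 0.005]
    - [0, 0, 0, 0, 0, -0.062, 0.005]

```text
t: 38.2
tool_pos: [0.5023, -0.3809, 0.068]
eef_rot: [3.141, -0.002, 1.369]
wrist_force: [0.6, 1.0, -1.8]
gripper_width: 0.0146
```

Emit:
send_rows:
  motion:
    - [0, 0, 0, 0, 0, -0.001, 0.005]
    - [0, 0, 0, 0, 0, -0.002, 0.005]
    - [0, 0, 0, 0, 0, -0.003, 0.005]
    - [0, 0, 0, 0, 0, -0.004, 0.005]
    - [0, 0, 0, 0, 0, -0.005, 0.005]
    - [0, 0, 0, 0, 0, -0.006, 0.005]
    - [0, 0, 0, 0, 0, -0.007, 0.005]
    - [0, 0, 0, 0, 0, -0.0075, 0.005]
    - [0, 0, 0, 0, 0, -0.008, 0.005]
    - [0, 0, 0, 0, 0, -0.008, 0.005]

```text
t: 39.45
tool_pos: [0.5022, -0.3809, 0.06]
eef_rot: [-3.141, -0.002, 1.369]
wrist_force: [-0.5, 0.1, -1.3]
gripper_width: 0.0144
```

No contact at tool z 0.060. That is already below where the drive would rest on the liner (0.063), so it is entering a slot. Continuing slowly.

Emit:
send_rows:
  motion:
    - [0, 0, 0, 0, 0, -0.001, 0.005]
    - [0, 0, 0, 0, 0, -0.002, 0.005]
    - [0, 0, 0, 0, 0, -0.003, 0.005]
    - [0, 0, 0, 0, 0, -0.004, 0.005]
    - [0, 0, 0, 0, 0, -0.005, 0.005]
    - [0, 0, 0, 0, 0, -0.006, 0.005]
    - [0, 0, 0, 0, 0, -0.007, 0.005]
    - [0, 0, 0, 0, 0, -0.0075, 0.005]
    - [0, 0, 0, 0, 0, -0.008, 0.005]
    - [0, 0, 0, 0, 0, -0.008, 0.005]

```text
t: 40.7
tool_pos: [0.5022, -0.3809, 0.052]
eef_rot: [-3.141, -0.002, 1.369]
wrist_force: [0.1, -0.8, -1.7]
gripper_width: 0.0138
```

```bash
python3 - <<'E'
from meas import *
st(); c=look("g25",[.49,-.38,.1],fx=7,w=50,h=45)
X=cloud(c); y=-.2023; R=np.array([[np.cos(y),-np.sin(y)],[np.sin(y),np.cos(y)]]); C=c["color"].astype(int)
q=(X[...,:2]-[.4886,-.3796])@R
m=(np.abs(q[...,0]-.013)<.03)&(np.abs(q[...,1])<.045)&(X[...,2]>.09)&(X[...,2]<.13)&(C.min(-1)>120)
print(m.sum(),np.median(X[m],0),np.percentile(X[m][:,2],[10,50,90]))
E
```

```text
t 40.7
tool_pos [ 0.5022 -0.3809  0.052 ]
eef_rot [-3.1415e+00 -1.9000e-03  1.3688e+00]
wrist_force [ 0.0964 -0.7631 -1.6953]
wrist_torque [-0.0454  0.0337  0.0241]
gripper_width 0.0138
joint_pos [-0.837   0.6666  1.2849  0.0016  1.1914 -0.6356]
104 [ 0.50800562 -0.35975292  0.10430535] [0.09479644 0.10430535 0.10835539]
```

View pics/g25.png

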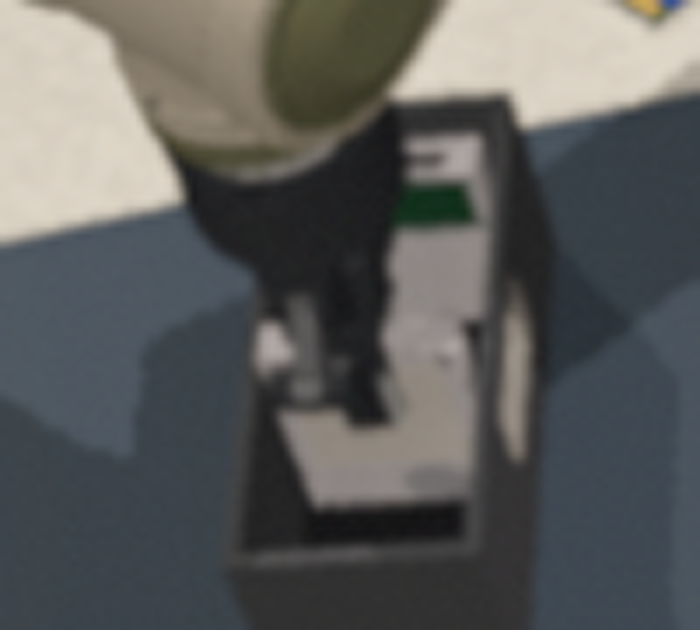

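Emit:
send_rows:
  motion:
    - [0, 0, 0, 0, 0, -0.0005, 0.005]
    - [0, 0, 0, 0, 0, -0.001, 0.005]
    - [0, 0, 0, 0, 0, -0.0015, 0.005]
    - [0, 0, 0, 0, 0, -0.002, 0.005]
    - [0, 0, 0, 0, 0, -0.002, 0.005]
    - [0, 0, 0, 0, 0, -0.002, 0.005]
    - [0, 0, 0, 0, 0, -0.002, 0.005]
    - [0, 0, 0, 0, 0, -0.002, 0.005]
    - [0, 0, 0, 0, 0, -0.002, 0.005]
    - [0, 0, 0, 0, 0, -0.002, 0.005]

```text
t: 42.0
tool_pos: [0.5023, -0.3809, 0.0512]
eef_rot: [3.141, -0.001, 1.369]
wrist_force: [-1.8, 2.5, 8.0]
gripper_width: 0.0143
```

Contact with 8 N at 0.0512, and the box floor was predicted at 0.0513, so the drive is seated. Releasing and retreating.

Emit:
send_rows:
  motion:
    - [0, 0, 0, 0, 0, 0.001, 0.01]
    - [0, 0, 0, 0, 0, 0.001, 0.016]
    - [0, 0, 0, 0, 0, 0.001, 0.02]
    - [0, 0, 0, 0, 0, 0.001, 0.03]
    - [0, 0, 0, 0, 0, 0.001, 0.03]
    - [0, 0, 0, 0, 0, 0.01, 0.03]
    - [0, 0, 0, 0, 0, 0.03, 0.03]
    - [0, 0, 0, 0, 0, 0.06, 0.03]
    - [0, 0, 0, 0, 0, 0.1, 0.03]
    - [0, 0, 0, 0, 0, 0.14, 0.03]

```text
t: 43.25
tool_pos: [0.5021, -0.3807, 0.1919]
eef_rot: [3.141, -0.002, 1.369]
wrist_force: [-0.4, 0.5, -0.0]
gripper_width: 0.0302
```

Emit:
send_rows:
  motion:
    - [0, 0, 0, -0.03, 0.03, 0.03, 0.03]
    - [0, 0, 0, -0.06, 0.06, 0.05, 0.03]
    - [0, 0, 0, -0.09, 0.1, 0.05, 0.03]
    - [0, 0, 0, -0.1, 0.14, 0.05, 0.03]
    - [0, 0, 0, -0.1, 0.19, 0.05, 0.03]
    - [0, 0, 0, -0.1, 0.24, 0.05, 0.03]
    - [0, 0, 0, -0.1, 0.29, 0.05, 0.03]
    - [0, 0, 0, -0.1, 0.34, 0.05, 0.03]
    - [0, 0, 0, -0.1, 0.38, 0.05, 0.03]
    - [0, 0, 0, -0.1, 0.38, 0.05, 0.03]

```text
t: 44.5
tool_pos: [0.4019, 0.0011, 0.2408]
eef_rot: [3.14, -0.002, 1.373]
wrist_force: [-0.2, -0.4, 0.2]
gripper_width: 0.0298
```

```bash
python3 - <<'E'
from h import *
st(); c=cap("top"); save("t26",c["color"]); s=cap("scene"); save("s26",s["color"])
look("g26",[.49,-.38,.08],fx=8,w=45,h=35)
y=-.2023; R=np.array([[np.cos(y),-np.sin(y)],[np.sin(y),np.cos(y)]])
for c in(c,s):
    X=cloud(c);C=c["color"].astype(int)
    q=(X[...,:2]-[.4886,-.3796])@R
    for cx in(.013,-.066):
        m=(np.abs(q[...,0]-cx)<.012)&(np.abs(q[...,1])<.035)&(X[...,2]>.092)&(X[...,2]<.13)&(C.min(-1)>110)
        print(cx,m.sum(),np.median(X[m][:,2]).round(4),"box xy",np.median(q[m],0).round(4))
    for p in([.489,.411],[.471,.319]):
        m=(np.hypot(X[...,0]-p[0],X[...,1]-p[1])<.015); print("module z",np.median(X[m][:,2]).round(4),X[m][:,2].std().round(4))
E
```

```text
t 44.5
tool_pos [0.4019 0.0011 0.2408]
eef_rot [ 3.1404e+00 -2.0000e-03  1.3726e+00]
wrist_force [-0.155  -0.3602  0.2276]
wrist_torque [-0.0289  0.0174 -0.0333]
gripper_width 0.0298
joint_pos [-0.2955  0.0938  1.6134  0.0021  1.4333 -0.0977]
0.013 269 0.1047 box xy [ 0.0138 -0.0004]
-0.066 192 0.1054 box xy [-0.067  -0.0005]
module z 0.0124 0.0019
module z 0.0122 0.0019
0.013 223 0.1041 box xy [0.0164 0.0023]
-0.066 116 0.104 box xy [-0.0634 -0.0041]
module z 0.0127 0.0029
module z 0.0134 0.0027
```

View pics/t26.png

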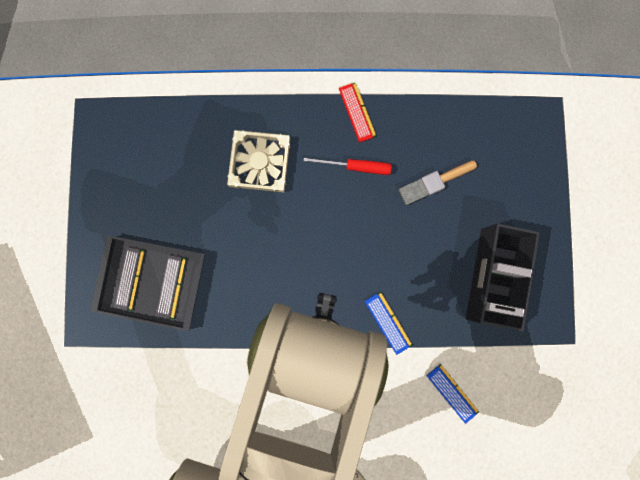

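View pics/g26.png

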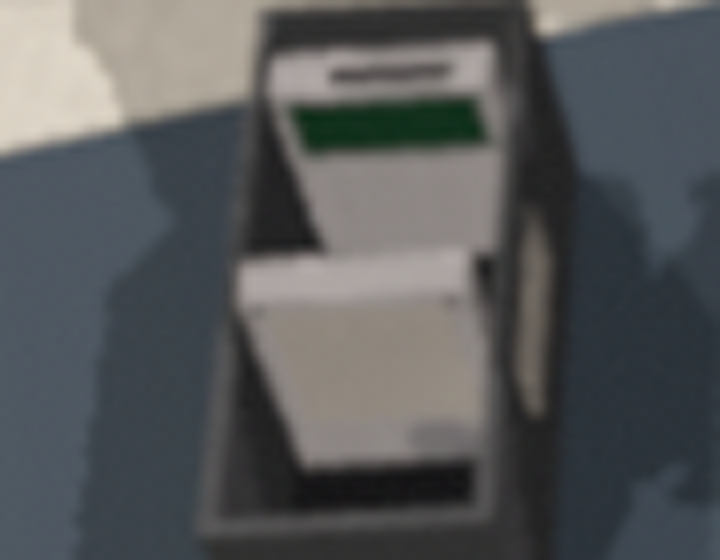

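View pics/s26.png

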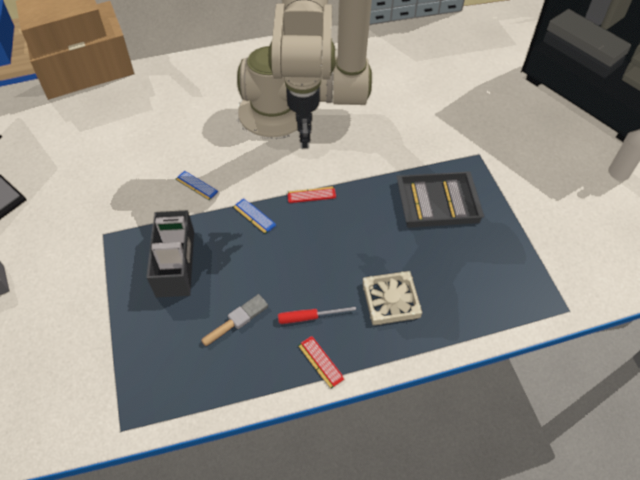

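The last pictures show the drive's top at 105 mm, upright in its slot ((515,270) in the top picture). Both modules lie flat in the tray (top faces at 12–13 mm), and the bystanders and look-alikes are where they were. The arm is clear, so I'm handing in.

```bash
python3 -c "
from plant import r
print(r.sign_off())"
```

```text
the job is handed in; nothing more can be done
None
```

The job is handed in at about 44.6 s. Both memory modules lie flat side by side in the tray, and the drive stands in the box slot near box x = +14 mm. I stood the drive on its end on the bench, let it go, and took it again by its broad faces from above. I then lowered it slowly into the slot.

**Last checks**
- **Drive:** its top is at 104–105 mm, level with the drive already in the box. It touched down with 8 N at the predicted floor height.
- **Modules:** their tops are at 12–13 mm, as expected for 8 mm modules on the 5 mm tray floor.
- **Everything else:** the fan, screwdriver, brush and look-alikes appear unmoved, judging by eye from the before and after pictures.

**What went wrong or disagreed**
- **Reported tool position:** the reported tool point (TCP) is about 19 mm beyond the real fingertips, while the interface text puts the fingertips 19 mm ahead of it. My first close on a module therefore shut in the air above it, without moving it. I corrected for this afterwards.
- **Hidden view:** the arm blocked both cameras while I was standing the drive, so I could confirm it was upright only after backing away. It was standing straight.
- **Box position:** two fits of the box centre differed by about 3 mm across its width. I used the later one, and the drive went in with no side contact showing in the force readings.

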